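Clamp a dental cast in the surveying table

ROBOT

A 6-joint arm with a two-finger parallel gripper is mounted at the origin on the work surface. World frame = base frame: x ahead of the robot, y to its left, z up, the work surface at z = 0. Lengths are in m, angles in rad, forces in N, time in s.
With the tool pointing down it reaches from about 0.35 to 0.85 m from the base axis. Payload 8.1 kg.
Tool frame: the origin (TCP) lies between the finger pads; the fingertips stand nose_length ahead of it and the grasp point (between the pads) lies 2 mm behind it (nose_length is the distance from the TCP to the fingertips, in m); z points along the fingers, x is the direction in which the jaws open and shut, and the axes are right-handed (so a half turn about z gives the same grasp; the last joint's range is limited). The gripper opens to 93 mm and grips with 3 to 60 N. Pads are 15 mm wide; open, the fingers measure 128 mm over their backs; the gripper's body (75 mm by 188 mm) begins 65 mm behind the grasp point.
Start: joints at [-1.221, 0.13, 1.488, -0, 1.523, -0.085], TCP at [0.253, -0.544, 0.198] pointing down, gripper open.
Joint ranges: [-2.96, 2.96], [-0.89, 2.26], [0.02, 2.5], [-1.34, 4.48], [0, 2.73], [-2.66, 2.66]. Speed limits (rad/s): [2.39, 2.39, 2.79, 3.14, 3.14, 3.14].

INTERFACE

Orientations are given as a rotation vector (axis times angle).
In Python, from plant import * gives the robot as it stands.
- The arm moves only by the tool carry_out, never from a script. Its argument "steps" is a list of rows, each an object with "xyz": the shift along the world's x, y, z in cm, a list of three; "rot": the turn, a rotation vector about the world's x, y, z in degrees, a list of three. In form: [{"xyz": [tx, ty, tz], "rot": [rx, ry, rz]}, ...]. A call has 1 to 10 rows; each row is the pose to reach, as a shift and turn from the pose commanded when the call began; what a row does not reach only later rows make up. A row lasts 1/10 s, in which the tool goes at most 50 mm and 8.59 degrees, less where a joint would pass 70% of its speed; a pose out of reach is approached as far as the arm can. A call with a gripper value outside its range is refused whole. "grip" is the opening, from 0 (shut) to 1 (fully open), set as the call begins (left out, the last holds). The fingers move at their own pace and stop on an object; "force" is the grip in N (left out, the last holds). Time passes only in rows, so rows that repeat a pose let the fingers close. It gives the time, the measured TCP pose, the force and the opening at its end, in the units of the state.
- read_state(): the state, without advancing time (a new reading comes with each control period).
- read_camera(name): name is "scene" or "top" or "wrist"; returns the picture (420x560x3 uint8, red, green, blue); there is no depth.
- calibration(name): a dict with "fov_y" (degrees; the focal length in pixels is half the picture's height over the tangent of half this angle, whatever the lens; pixels are square), "cx", "cy" (the principal point, pixels), "xyz" and "attitude" of the camera in the world. Camera axes: x right, y down, z forward; pixel columns grow to the right and rows downward; lengths in m; the calibration is good to about 2 mm. The wrist camera is an equidistant fisheye: a pixel r from the principal point sees the ray r / f radians off the axis. A picture is of the moment at which its call begins: read the wrist's pose just before it. calibration takes no time and is no camera call; for the wrist camera it gives the pose at the moment of the call.
- close_job(): hands the job in, once; it reports no verdict.
The state is a dict: "t": time; "q": joint angles; "dq": joint speeds; "joint_torque": joint torques, N m; "tool_pos": TCP position; "orientation": TCP orientation; "force": force on the tool from outside, world axes, zero at the start; "wrist_torque": the same for the moment, N m; "opening": finger opening in m.
Only numpy, scipy, OpenCV 4.12 (cv2) and the standard library are available. Lean on these libraries where they do the work, as an engineer would, in place of code of your own. Each camera call takes 0.05 s, during which the arm holds its last target.

TASK

Take the yellow stone cast with the round base out of the beige work tray and stand it on the platform of the surveying table, then nudge its base up against both fixed balls and push the sliding jaw home against it, so that the base is touched by all three balls and stands flat. Stone chips and cracks: set the cast down without dropping or tipping it, close the jaw with gentle pressure, and leave everything else where it is.

Things in the scene. Friction and masses are not known exactly. Their poses are not given: they have to be found in the camera images.
- cast_mid (a point): the yellow stone dental cast: a plain round base 66 mm in diameter and 28 mm high, and on it a horseshoe of teeth (inside the base's outline, up to 44 mm above the underside), about 0.26 kg. The point lies on the axis of the round base, 21.5 mm above its underside; z is up along the axis, x points to the front teeth. It starts upright in the work tray
- tray: beige open work tray, fixed to the bench, 200 mm (its x) x 280 mm (its y) outside, walls 4 mm thick and 38 mm high, floor 4 mm thick. Origin: centre of its underside. The cast stands in one half of it (either side), the opposing cast in the other
- seat (a point): the surveying table, fixed to the bench: a dark round foot 110 mm across, and a round, level platform 100 mm across whose top is 66 mm above the bench. The point is the centre of the platform's top: the axis of the cast's round base stands here when it touches all three balls. x points from the sliding jaw (robot's side) towards the gap between the two fixed balls, y to the left, z up
- ball_left (a point): centre of the left fixed contact ball (10 mm in diameter), at 38 mm from the seat point in the direction 50 degrees left of the seat's x, 12 mm above the platform; it is carried on the inner side of an upright post 11 to 13 mm thick that ends 21 mm above the platform, the outer side 50 mm from the seat point. The ball is smooth steel, so the base slides along it easily
- ball_right (a point): centre of the right fixed contact ball, 50 degrees to the right of the seat's x, otherwise the same
- jaw_nose (a point): centre of the sliding jaw's contact ball (10 mm in diameter), 12 mm above the platform on the seat's -x side; it moves along the seat's x with the jaw
- jaw_tab (a point): middle of the outer (-x) face of the jaw's brass push tab: an upright plate 32 mm wide (along the seat's y), 6 mm thick, reaching from 1 to 29 mm above the platform's level; the point is 16 mm above that level and 30 mm behind the nose ball's centre. Behind the tab there is free room
- jaw (a joint): how far the jaw has been slid towards the seat (m): 0 fully open, 0.030 at most; 0.022 when its ball touches a seated cast. It starts between 0 and 0.010. It slides stiffly (about 3 N) and stays where it is left
- opposing_cast: white plaster opposing cast with a flat-sided base, 62 x 56 x 34 mm, standing in the work tray beside the yellow one; a bystander. Origin: centre of its underside
- wax_knife: wax knife with red handle, 170 mm long, lying on the bench; a bystander
- mixing_bowl: green rubber mixing bowl, 124 mm across, 75 mm high; a bystander
- sealer_jar: small amber jar, 52 mm across, 62 mm high; a bystander
- plaster_spatula: plaster spatula, 200 mm long, lying on the bench; a bystander
- release_bottle: white bottle with red cap, 48 mm across, 130 mm high; a bystander
- wax_box: clear open box of wax sticks, 75 x 110 x 22 mm; a bystander
Mind the look-alikes: they are no part of the job. Of the things like the part that bears cast_mid, leave any that is green or red; of the rest the larger one is meant.

How it is judged:
At the end, for the whole second after the job is handed in: the cast stands flat on the surveying table's platform, released and at rest, its round base within 1.5 mm of touching each of the three balls (two fixed, one on the jaw) (horizontal distance between cast_mid and ball_left below 0.0395 m and horizontal distance between cast_mid and ball_right below 0.0395 m and horizontal distance between cast_mid and jaw_nose below 0.0395 m and z of cast_mid in the frame of seat between 0.0195 and 0.0235 m and angle between cast_mid's own z axis and vertical below 0.04 rad and linear speed of cast below 0.01 m/s and contact force between the fingers and cast below 0.1 N).
It fails at once if the cast is dropped (it moves faster than 0.35 m/s while the fingers do not touch it) (contact force between the fingers and cast below 0.05 N and linear speed of cast above 0.35 m/s).
It fails at once if the cast is tipped by more than 30 degrees (angle between cast_mid's own z axis and vertical above 0.52 rad).
It fails at once if the jaw is pressed against the cast with more than 35 N (contact force between jaw and cast above 35 N).
It fails at once if a bystander is moved by more than 25 mm (distance of any of opposing_cast, wax_knife, mixing_bowl, sealer_jar, plaster_spatula, release_bottle, wax_box from where it was at the start of the episode above 0.025 m).
It also fails if it takes over 48 s, if anything falls off the work surface, if the arm or the gripper's body presses on something with over 40 N, if the wrist force passes 120 N, or if a joint passes its speed limit or range.

## Working session

There is one attempt and no reset: what is moved stays moved. The work goes in short steps, Python scripts to look and compute and a tool call to move; the robot and the scene stay as the last step left them, time stands still between calls to the robot, and variables do not carry over. Pictures are saved under pics/ and viewed, and the job is handed in when it is done.

Besides the shell and the picture viewer there is one more tool, called as name(argument=value, ...), one argument or row to a line, values as JSON. carry_out: Moves the arm, as the interface text tells. Its arguments: {"type":"object","properties":{"steps":{"type":"array","items":{"type":"object","properties":{"xyz":{"type":"array","items":{"type":"number"}},"rot":{"type":"array","items":{"type":"number"}}}}},"grip":{"type":"number"},"force":{"type":"number"}},"required":["steps"]}

```bash
ls; mkdir -p pics; python3 - <<'E'
from plant import *
import cv2
s=read_state();print(s)
for n in("scene","top","wrist"):
    c=calibration(n);print(n,c)
    cv2.imwrite(f"pics/{n}0.png",read_camera(n)[:,:,::-1])
E
```

```text
pics
{'t': 0.0, 'q': array([-1.22138389e+00,  1.31170690e-01,  1.48924233e+00, -1.02238870e-05,
        1.52299521e+00, -8.53935814e-02]), 'dq': array([ 0.00283582, -0.00123844,  0.00107712,  0.0002284 ,  0.0011021 ,
        0.00168342]), 'joint_torque': array([-1.46457791e-03, -5.59856343e+01, -4.91755235e+01,  7.63234170e-02,
        3.52016778e-02, -1.64638627e-04]), 'tool_pos': array([ 0.25255696, -0.54360249,  0.19650208]), 'orientation': array([-2.64737963e+00,  1.68940760e+00,  2.27344862e-03]), 'force': array([ 0.21687724, -0.3737972 ,  0.35163049]), 'wrist_torque': array([-0.05131609,  0.00551609,  0.03672029]), 'opening': 0.09295732323892816}
scene {'fov_y': 57.537536338108865, 'cx': 282.66330745929923, 'cy': 205.6234138431059, 'xyz': array([ 1.14198691, -0.33736397,  1.10704914]), 'attitude': array([-2.24860077, -1.33464977,  0.39181492])}
top {'fov_y': 56.376185215795076, 'cx': 279.9093808626072, 'cy': 208.5818782055912, 'xyz': array([ 0.49066573, -0.01734823,  1.09102324]), 'attitude': array([-2.19133294,  2.13584204, -0.08993465])}
wrist {'fov_y': 65.70646984690485, 'cx': 276.0875019871287, 'cy': 202.4182859326888, 'xyz': array([ 0.31565071, -0.51419275,  0.38331974]), 'attitude': array([ 2.4629711 , -1.57079908, -0.20484934])}
```

View pics/scene0.png

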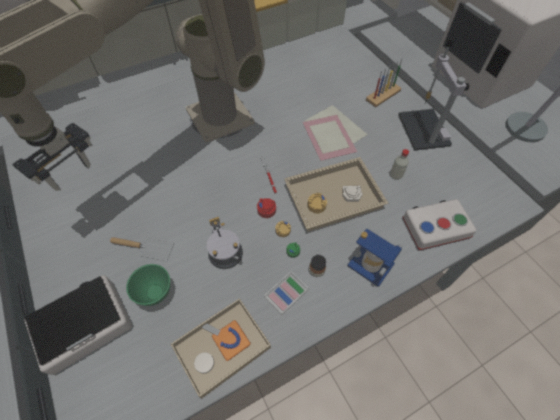

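View pics/top0.png

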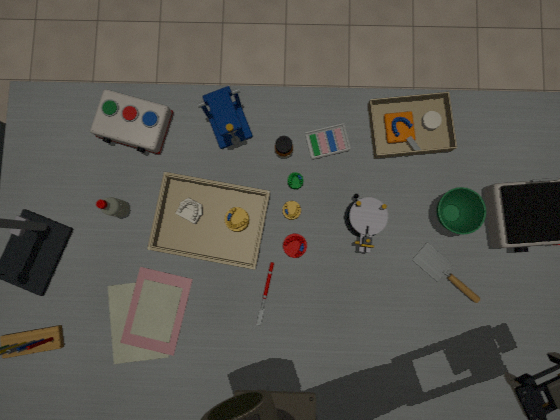

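View pics/wrist0.png

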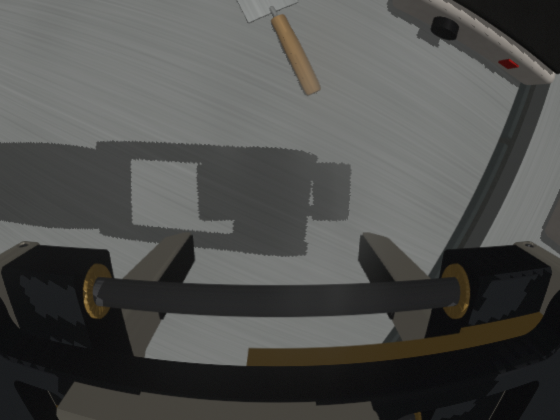

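The top view shows the yellow cast in the tray near (237,220), the white cast at (189,210), and the small yellow decoy outside at (292,210). The surveying table is near (368,217) with its jaw near (365,240). I'll zoom in next.

```bash
cat > h.py <<'E'
import numpy as np, cv2
from scipy.spatial.transform import Rotation as R
def ray(c,uv,fish=False):
    f=210/np.tan(np.radians(c['fov_y'])/2)
    d=np.array([uv[0]-c['cx'],uv[1]-c['cy']])
    if fish:
        r=np.hypot(*d);th=r/f
        v=np.array([*(d/max(r,1e-9)*np.sin(th)),np.cos(th)])
    else: v=np.array([d[0]/f,d[1]/f,1])
    return np.array(c['xyz']),R.from_rotvec(c['attitude']).apply(v)
def onz(c,uv,z,fish=False):
    o,v=ray(c,uv,fish);return o+v*(z-o[2])/v[2]
def proj(c,p,fish=False):
    f=210/np.tan(np.radians(c['fov_y'])/2)
    v=R.from_rotvec(c['attitude']).inv().apply(np.array(p)-c['xyz'])
    if fish:
        r=np.hypot(v[0],v[1]);th=np.arctan2(r,v[2]);return np.array([c['cx'],c['cy']])+f*th*v[:2]/max(r,1e-9)
    return np.array([c['cx'],c['cy']])+f*v[:2]/v[2]
def tri(o1,v1,o2,v2):
    A=np.stack([v1,-v2],1);s=np.linalg.lstsq(A,o2-o1,rcond=None)[0]
    a,b=o1+s[0]*v1,o2+s[1]*v2
    return (a+b)/2,np.linalg.norm(a-b)
E
python3 - <<'E'
import cv2,numpy as np
from h import *
from plant import *
t=cv2.imread("pics/top0.png");s=cv2.imread("pics/scene0.png")
a=cv2.resize(t[170:270,140:280],(560,400),interpolation=cv2.INTER_CUBIC)
b=cv2.resize(t[180:270,330:405],(500,600),interpolation=cv2.INTER_CUBIC)
cv2.imwrite("pics/t1.png",a);cv2.imwrite("pics/t2.png",b)
cv2.imwrite("pics/s1.png",cv2.resize(s[150:280,190:400],(800,495),interpolation=cv2.INTER_CUBIC))
for n,im in(("top",t),("scene",s)):
    hsv=cv2.cvtColor(im,cv2.COLOR_BGR2HSV)
    m=cv2.inRange(hsv,(15,110,90),(35,255,255))
    k,l,st,ce=cv2.connectedComponentsWithStats(m)
    for i in range(1,k):
        if st[i,4]>30: print(n,st[i],ce[i], onz(calibration(n),ce[i],0.03))
c=calibration("top")
print("seat",onz(c,(368,217),.066), "tray",[onz(c,p,.038) for p in((164,174),(270,190),(255,268),(149,249))])
E
```

```text
top [384 111  32  32 590] [399.07118644 126.45932203] [ 0.83153607 -0.32341074  0.03      ]
top [226 124   7   7  39] [229.         126.58974359] [0.8208184  0.14792638 0.03      ]
top [283 201  18  18 245] [291.63265306 209.54285714] [ 0.59324199 -0.03174835  0.03      ]
top [225 207  24  24 412] [236.75728155 218.75485437] [0.56436441 0.11674401 0.03      ]
top [449 275  31  28 197] [464.65989848 288.62436548] [ 0.39420073 -0.49494565  0.03      ]
top [  0 326  60  32 893] [ 32.34266517 340.18701008] [0.22745916 0.6484837  0.03      ]
scene [255   0  32  11 204] [267.00490196   3.25      ] [-0.59885465  0.5287166   0.03      ]
scene [311 197  14  12  78] [316.37179487 202.65384615] [0.57160143 0.10976255 0.03      ]
seat [ 0.57516433 -0.2313001   0.066     ] tray [array([0.68141007, 0.31961274, 0.038     ]), array([0.64427921, 0.02828876, 0.038     ]), array([0.43367275, 0.06219931, 0.038     ]), array([0.47645999, 0.34872386, 0.038     ])]
```

View pics/t1.png

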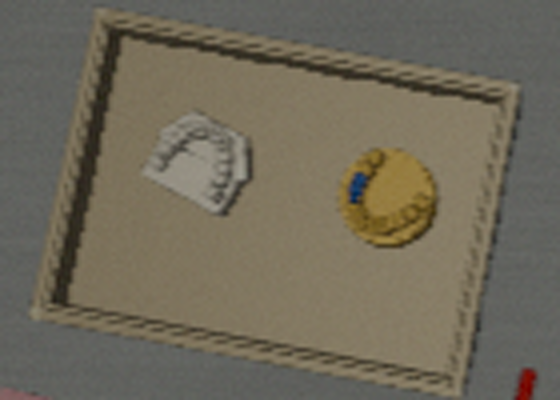

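View pics/t2.png

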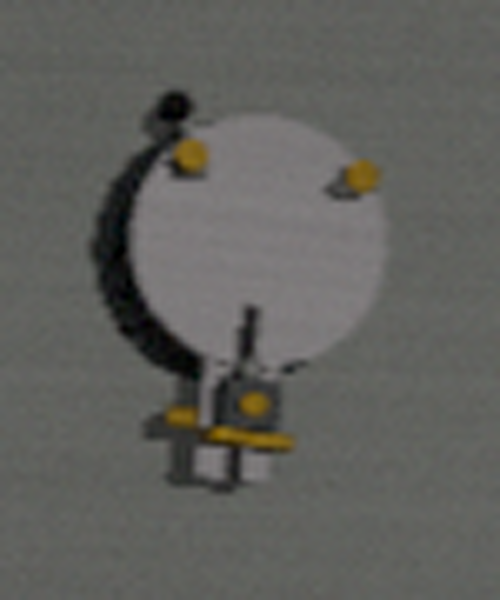

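View pics/s1.png

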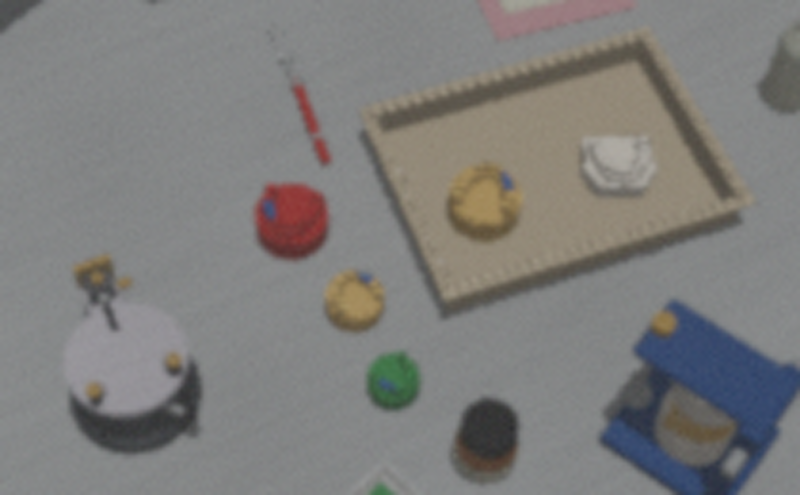

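```bash
python3 - <<'E'
from h import *
from plant import *
import plant
print([x for x in dir(plant) if not x.startswith('_')][:40])
c=calibration("top")
T=lambda u,v:(330+u/500*75,180+v/600*90)
ctr=onz(c,T(260,243),.066); L=onz(c,T(190,155),.087);Rr=onz(c,T(362,175),.087); j=onz(c,T(255,403),.08)
tl=onz(c,T(205,432),.095);tr=onz(c,T(293,442),.095)
print(ctr,L,Rr,j)
m=(L+Rr)/2
ang=lambda d:np.degrees(np.arctan2(d[1],d[0]))
print(ang(m-ctr),ang(L-Rr)-90,ang(ctr-j),ang(tl-tr)-90)
print(np.linalg.norm(L-Rr), np.linalg.norm((L-ctr)[:2]),np.linalg.norm((Rr-ctr)[:2]))
try: print(nose_length)
except Exception as e: print(e)
s=read_state();print(R.from_rotvec(s['orientation']).as_matrix().round(3))
E
```

```text
['IKError', 'calibration', 'close_job', 'nose_length', 'read_camera', 'read_state']
[ 0.57667288 -0.2339005   0.066     ] [ 0.60827731 -0.20241919  0.087     ] [ 0.60216292 -0.26849893  0.087     ] [ 0.51371657 -0.22927622  0.08      ]
-3.1250039891671095 -5.286549814551677 -4.200958078217842 -4.984588213051538
0.06636202133770436 0.04460843765483553 0.04297433251745319
0.017
[[ 0.421 -0.907 -0.   ]
 [-0.907 -0.421  0.001]
 [-0.001 -0.    -1.   ]]
```

carry_out(
  steps=[
    {"xyz": [0, 0, 7], "rot": [0, 0, 0]},
    {"xyz": [25, 31, 7], "rot": [0, 0, -30]},
    {"xyz": [25, 31, 7], "rot": [0, 0, -30]},
    {"xyz": [25, 31, 7], "rot": [0, 0, -30]},
    {"xyz": [25, 31, 7], "rot": [0, 0, -30]},
    {"xyz": [25, 31, 7], "rot": [0, 0, -30]},
    {"xyz": [25, 31, 7], "rot": [0, 0, -30]},
    {"xyz": [25, 31, 7], "rot": [0, 0, -30]},
    {"xyz": [25, 31, 7], "rot": [0, 0, -30]},
    {"xyz": [25, 31, 7], "rot": [0, 0, -30]},
  ],
)

```text
t: 1.15
tool_pos: [0.5055, -0.2295, 0.2675]
orientation: [-2.126, 2.311, 0.001]
force: [-0.1, -1.4, 0.2]
opening: 0.093
```

carry_out(
  steps=[
    {"xyz": [0, 0, 0], "rot": [0, 0, 0]},
    {"xyz": [0, 0, 0], "rot": [0, 0, 0]},
    {"xyz": [0, 0, 0], "rot": [0, 0, 0]},
  ],
)

```text
t: 1.45
tool_pos: [0.5018, -0.2355, 0.2673]
orientation: [2.118, -2.32, -0.0]
force: [0.1, 0.9, -0.3]
opening: 0.093
```

```bash
python3 - <<'E'
from h import *
from plant import *
import json
s=read_state();c=calibration("wrist");im=read_camera("wrist")[:,:,::-1]
cv2.imwrite("pics/w1.png",im);json.dump({k:np.array(v).tolist() for k,v in c.items()},open("w1.json","w"))
print(s['t'],s['tool_pos'],R.from_rotvec(s['orientation']).as_matrix().round(3)); print(c)
print(proj(c,(.5767,-.234,.066),True))
E
```

```text
1.45 [ 0.50184074 -0.23549243  0.26729515] [[-0.091 -0.996 -0.001]
 [-0.996  0.091 -0.   ]
 [ 0.     0.001 -1.   ]]
{'fov_y': 65.70646984690485, 'cx': 276.0875019871287, 'cy': 202.4182859326888, 'xyz': array([ 0.57107353, -0.24116003,  0.45395827]), 'attitude': array([ 1.99337071, -2.18266089, -0.28096533])}
[269.62466272 115.0280538 ]
```

View pics/w1.png

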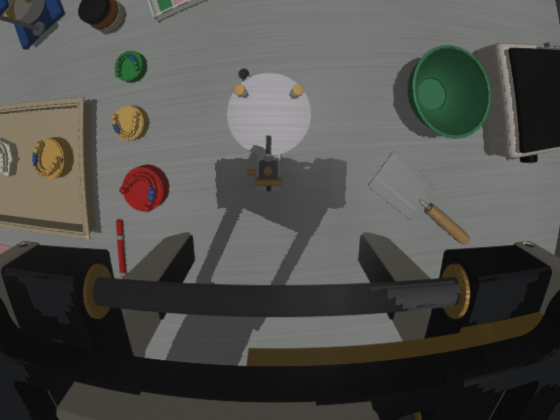

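The wrist view shows the platform at (269,114), the fixed posts at (239,90) and (297,90), and the jaw near (268,175). The cast in the tray is near (49,158).

```bash
python3 - <<'E'
from h import *
import json
im=cv2.imread("pics/w1.png");c={k:np.array(v) if isinstance(v,list) else v for k,v in json.load(open("w1.json")).items()}
cv2.imwrite("pics/w1z.png",cv2.resize(im[60:200,205:335],(650,600)[0:2] if 0 else (557,600),interpolation=cv2.INTER_CUBIC))
hsv=cv2.cvtColor(im,cv2.COLOR_BGR2HSV)
m=cv2.inRange(hsv,(0,0,118),(180,40,255));m[:, :220]=0;m[:,320:]=0;m[:60]=0;m[165:]=0
print(hsv[114,269],hsv[114,200],hsv[60,270])
k,l,st,ce=cv2.connectedComponentsWithStats(m);i=1+st[1:,4].argmax();print(st[i],ce[i])
cs=cv2.findContours((l==i).astype(np.uint8),cv2.RETR_EXTERNAL,cv2.CHAIN_APPROX_NONE)[0][0][:,0]
P=np.array([onz(c,p,.066,True)[:2] for p in cs])
h=cv2.convexHull((P*1e4).astype(np.float32))[:,0]/1e4
def circ(P):
    A=np.c_[2*P,np.ones(len(P))];x=np.linalg.lstsq(A,(P**2).sum(1),rcond=None)[0];return x[:2],np.sqrt(x[2]+x[0]**2+x[1]**2)
g=np.ones(len(h),bool)
for _ in range(4):
    o,r=circ(h[g]);e=abs(np.hypot(*(h-o).T)-r);g=e<.0015
print("platform",o,r,g.sum(),len(h))
y=cv2.inRange(hsv,(12,110,60),(35,255,255))
k,l,st,ce=cv2.connectedComponentsWithStats(y)
for i in range(1,k):
    if st[i,4]>8: print(st[i],ce[i],*[onz(c,ce[i],z,True)[:2].round(4) for z in(.078,.087,.095)])
E
```

```text
[138   8 164] [ 60   2 115] [ 60   4 117]
[ 220   60  100  102 8721] [271.33035202 109.51301456]
platform [0.29254486 0.09601252] 0.4482650796781509 2 7
[25  0  6  3 11] [27.90909091  0.54545455] [0.8099 0.1017] [0.8042 0.0935] [0.7991 0.0862]
[92  0 24 28 92] [108.92391304  13.44565217] [ 0.7388 -0.0436] [ 0.7348 -0.0484] [ 0.7312 -0.0526]
[ 6  4  9 15 70] [10.67142857 11.97142857] [0.8052 0.1398] [0.7996 0.1307] [0.7946 0.1226]
[234  85  11  10  79] [238.93670886  89.39240506] [ 0.6099 -0.202 ] [ 0.6089 -0.203 ] [ 0.6081 -0.2038]
[293  85  10  10  70] [297.32857143  89.42857143] [ 0.6034 -0.2684] [ 0.6026 -0.2677] [ 0.6019 -0.2671]
[111 106  37  35 926] [130.42548596 122.1349892 ] [ 0.5904 -0.0638] [ 0.59  -0.068] [ 0.5896 -0.0718]
[  34  137   39   42 1289] [ 53.15515904 157.43056633] [0.5647 0.0678] [0.5648 0.0604] [0.5649 0.0538]
[264 167   8   8  44] [267.54545455 170.79545455] [ 0.512  -0.2257] [ 0.5135 -0.2261] [ 0.5147 -0.2264]
[248 170   8   5  40] [251.5 172. ] [ 0.5124 -0.2069] [ 0.5138 -0.2077] [ 0.515  -0.2084]
[255 178  26   8 137] [267.02919708 181.95620438] [ 0.4988 
[... 469 characters left out ...]
6   24 1540] [319.25909091 354.11493506] [ 0.2334 -0.2754] [ 0.2415 -0.2745] [ 0.2487 -0.2738]
[388 346   8   7  14] [392. 349.] [ 0.2224 -0.3902] [ 0.2308 -0.3867] [ 0.2382 -0.3835]
[253 351   5   7  15] [255.33333333 354.46666667] [ 0.2427 -0.1803] [ 0.2506 -0.1817] [ 0.2576 -0.183 ]
[248 356   7   5  13] [250.         358.53846154] [ 0.2348 -0.1712] [ 0.2428 -0.1728] [ 0.25   -0.1743]
[256 358   5   5   9] [257.77777778 359.55555556] [ 0.2319 -0.1826] [ 0.24  -0.184] [ 0.2472 -0.1853]
[262 359   5   6  11] [263.90909091 361.63636364] [ 0.2268 -0.1914] [ 0.2351 -0.1926] [ 0.2424 -0.1936]
[418 413   3   7  17] [419.         416.05882353] [ 0.0173 -0.4717] [ 0.0306 -0.4662] [ 0.0424 -0.4613]
```

View pics/w1z.png

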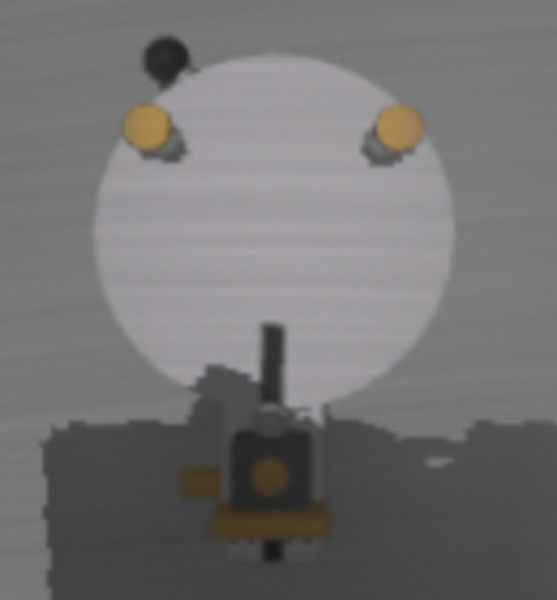

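```bash
python3 - <<'E'
from h import *
import json
im=cv2.imread("pics/w1.png");c={k:np.array(v) if isinstance(v,list) else v for k,v in json.load(open("w1.json")).items()}
hsv=cv2.cvtColor(im,cv2.COLOR_BGR2HSV)
m=cv2.inRange(hsv,(0,0,138),(180,40,255));m[:, :220]=0;m[:,320:]=0;m[:60]=0;m[165:]=0
k,l,st,ce=cv2.connectedComponentsWithStats(m);i=1+st[1:,4].argmax();print(st[i],ce[i])
cs=cv2.findContours((l==i).astype(np.uint8),cv2.RETR_EXTERNAL,cv2.CHAIN_APPROX_NONE)[0]
cs=max(cs,key=len)[:,0]
P=np.array([onz(c,p,.066,True)[:2] for p in cs])
def circ(P):
    A=np.c_[2*P,np.ones(len(P))];x=np.linalg.lstsq(A,(P**2).sum(1),rcond=None)[0];return x[:2],np.sqrt(x[2]+x[0]**2+x[1]**2)
g=np.hypot(*(P-[.577,-.233]).T)>.045
for _ in range(6):
    o,r=circ(P[g]);e=abs(np.hypot(*(P-o).T)-r);g=e<.0012
print("platform",o,r,g.sum(),len(P))
Z=lambda u,v:(205+(u+.5)/557*130-.5,60+(v+.5)/600*140-.5)
n=onz(c,Z(272,420),.078,True);print("nose",n)
for u,v in((212,537),(330,537),(212,507),(330,507)): print(onz(c,Z(u,v),.095,True))
E
```

```text
[ 227   73   84   85 4939] [268.78598907 113.36505365]
platform [ 0.57848504 -0.23272914] 0.04915989878019281 197 322
nose [ 0.52745132 -0.2278668   0.078     ]
[ 0.50007331 -0.20978356  0.095     ]
[ 0.49723523 -0.24070876  0.095     ]
[ 0.50805927 -0.21062441  0.095     ]
[ 0.50522306 -0.24140542  0.095     ]
```

carry_out(
  steps=[
    {"xyz": [0, 5, 0]},
    {"xyz": [0, 10, 0]},
    {"xyz": [0, 15, 0]},
    {"xyz": [-1, 20, 0]},
    {"xyz": [-1, 25, 0]},
    {"xyz": [-1, 30, -3]},
    {"xyz": [-1, 35, -5]},
    {"xyz": [-1, 35, -7]},
    {"xyz": [-1, 35, -7]},
    {"xyz": [-1, 35, -7]},
  ],
)

```text
validation failed for argument at $.st...
```

carry_out(
  steps=[
    {"xyz": [0, 0, 0]},
    {"xyz": [0, 0, 0]},
    {"xyz": [0, 0, 0]},
  ],
)

```text
validation failed for argument at $.st...
```

```bash
python3 - <<'E'
from h import *
from plant import *
import json
s=read_state();c=calibration("wrist");im=read_camera("wrist")[:,:,::-1].copy()
cv2.imwrite("pics/w2.png",im);json.dump({k:np.array(v).tolist() for k,v in c.items()},open("w2.json","w"))
print(s['t'],s['tool_pos'],c)
hsv=cv2.cvtColor(im,cv2.COLOR_BGR2HSV)
y=cv2.inRange(hsv,(12,80,40),(35,255,255))
y=cv2.morphologyEx(y,cv2.MORPH_CLOSE,np.ones((5,5)))
k,l,st,ce=cv2.connectedComponentsWithStats(y)
for i in range(1,k):
    if st[i,4]>300: print(i,st[i],ce[i],onz(c,ce[i],.03,True))
print(proj(c,(.565,.117,.03),True))
E
```

```text
1.5 [ 0.50186653 -0.23550752  0.26734714] {'fov_y': 65.70646984690485, 'cx': 276.0875019871287, 'cy': 202.4182859326888, 'xyz': array([ 0.57106596, -0.24121861,  0.45404538]), 'attitude': array([ 1.99321569, -2.18305111, -0.280865  ])}
6 [111 105  38  36 990] [130.19292929 122.39292929] [ 0.59272491 -0.04072955  0.03      ]
7 [  33  137   41   43 1365] [ 53.13333333 157.48058608] [0.5639179  0.10733656 0.03      ]
8 [247 167  35  19 344] [264.43313953 177.84883721] [ 0.49552245 -0.21879194  0.03      ]
9 [426 204  44  40 571] [447.59019264 224.18563923] [ 0.40289689 -0.4876872   0.03      ]
10 [ 83 264  29  55 799] [ 94.15269086 290.31414268] [0.33553495 0.08918727 0.03      ]
11 [442 264  29  55 815] [458.3202454 290.8392638] [ 0.27853985 -0.52431804  0.03      ]
12 [ 247  312  296   54 5176] [396.9366306  345.71271252] [ 0.1837667  -0.41789608  0.03      ]
[ 48.69255325 157.71241618]
```

View pics/w2.png

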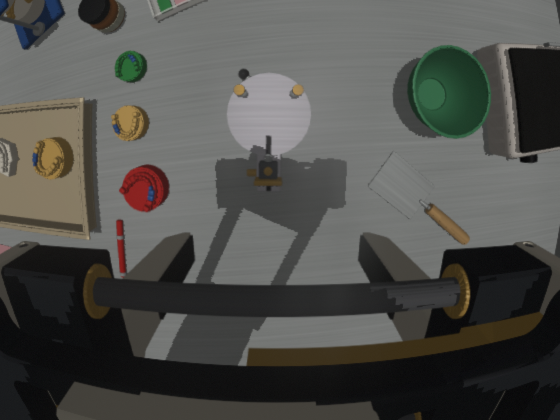

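The move was refused because the rows need "rot". The arm hasn't moved, so I'm resending it.

carry_out(
  steps=[
    {"xyz": [0, 5, 0], "rot": [0, 0, 0]},
    {"xyz": [0, 10, 0], "rot": [0, 0, 0]},
    {"xyz": [0, 15, 0], "rot": [0, 0, 0]},
    {"xyz": [-1, 20, 0], "rot": [0, 0, 0]},
    {"xyz": [-1, 25, 0], "rot": [0, 0, 0]},
    {"xyz": [-1, 30, -3], "rot": [0, 0, 0]},
    {"xyz": [-1, 35, -5], "rot": [0, 0, 0]},
    {"xyz": [-1, 35, -7], "rot": [0, 0, 0]},
    {"xyz": [-1, 35, -7], "rot": [0, 0, 0]},
    {"xyz": [-1, 35, -7], "rot": [0, 0, 0]},
  ],
)

```text
t: 2.55
tool_pos: [0.4926, 0.1148, 0.1977]
orientation: [2.119, -2.317, -0.0]
force: [-0.0, 0.8, 0.2]
opening: 0.093
```

carry_out(
  steps=[
    {"xyz": [0, 0, 0], "rot": [0, 0, 0]},
    {"xyz": [0, 0, 0], "rot": [0, 0, 0]},
    {"xyz": [0, 0, 0], "rot": [0, 0, 0]},
  ],
)

```text
t: 2.85
tool_pos: [0.4936, 0.1149, 0.1988]
orientation: [-2.118, 2.319, -0.002]
force: [-0.1, -1.0, 1.2]
opening: 0.0928
```

```bash
python3 - <<'E'
from h import *
from plant import *
import json
s=read_state();c=calibration("wrist");im=read_camera("wrist")[:,:,::-1].copy()
cv2.imwrite("pics/w3.png",im);json.dump({k:np.array(v).tolist() for k,v in c.items()},open("w3.json","w"))
print(s['t'],s['tool_pos'],c)
hsv=cv2.cvtColor(im,cv2.COLOR_BGR2HSV)
y=cv2.inRange(hsv,(12,100,40),(35,255,255))
y=cv2.morphologyEx(y,cv2.MORPH_CLOSE,np.ones((5,5)))
k,l,st,ce=cv2.connectedComponentsWithStats(y)
for i in range(1,k):
    if st[i,4]>300: print(i,st[i],ce[i],onz(c,ce[i],.03,True))
p=proj(c,(.565,.117,.03),True);print(p)
x,yy=p.astype(int)
cv2.imwrite("pics/w3z.png",cv2.resize(im[max(yy-60,0):yy+60,x-70:x+70],(700,600),interpolation=cv2.INTER_CUBIC))
E
```

```text
2.85 [0.49360187 0.11488721 0.19880147] {'fov_y': 65.70646984690485, 'cx': 276.0875019871287, 'cy': 202.4182859326888, 'xyz': array([0.56236949, 0.109209  , 0.38564345]), 'attitude': array([ 1.99527106, -2.18397605, -0.27884345])}
1 [ 375   66   40   43 1283] [395.23226812  86.49181606] [ 0.59277844 -0.02797417  0.03      ]
3 [ 239   90   60   60 2622] [269.68878719 119.50953471] [0.56354907 0.11625353 0.03      ]
6 [ 82 264  30  55 808] [ 93.84777228 290.31930693] [0.36573286 0.38654476 0.03      ]
7 [442 264  28  55 787] [458.07750953 290.59085133] [ 0.31896413 -0.12733435  0.03      ]
8 [ 247  312  296   54 5157] [396.70428544 345.73356603] [ 0.23925481 -0.03834861  0.03      ]
[268.87869367 118.25288552]
```

View pics/w3.png

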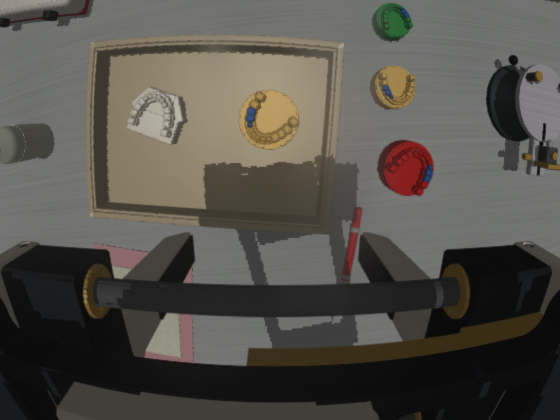

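View pics/w3z.png

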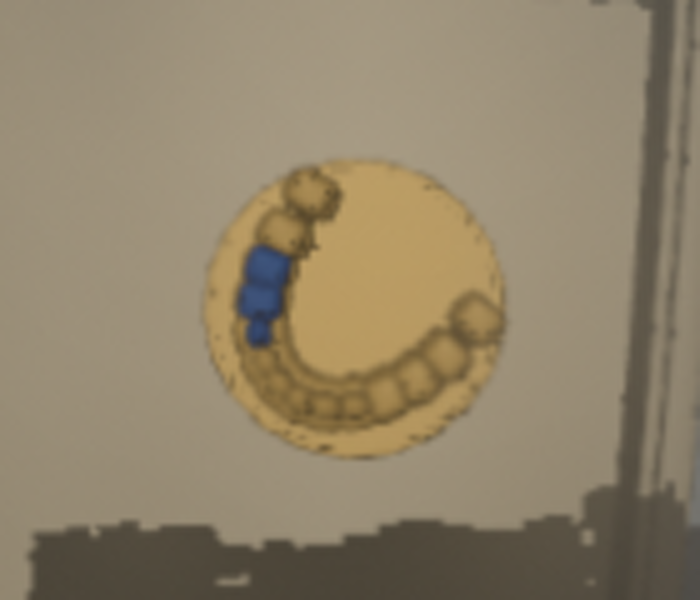

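```bash
python3 - <<'E'
from h import *
import json
im=cv2.imread("pics/w3.png");c={k:np.array(v) if isinstance(v,list) else v for k,v in json.load(open("w3.json")).items()}
hsv=cv2.cvtColor(im,cv2.COLOR_BGR2HSV)
y=cv2.inRange(hsv,(12,100,40),(35,255,255))[80:160,230:310]
cs=max(cv2.findContours(y,cv2.RETR_EXTERNAL,cv2.CHAIN_APPROX_NONE)[0],key=len)[:,0]+[230,80]
P=np.array([onz(c,p,.032,True)[:2] for p in cs])
def circ(P):
    A=np.c_[2*P,np.ones(len(P))];x=np.linalg.lstsq(A,(P**2).sum(1),rcond=None)[0];return x[:2],np.sqrt(x[2]+x[0]**2+x[1]**2)
g=np.ones(len(P),bool)
for _ in range(6):
    o,r=circ(P[g]);e=abs(np.hypot(*(P-o).T)-r);g=e<.0012
print(o,r,g.sum(),len(P))
for u,v in((340,45),(320,225),(91,215),(92,42)):print(onz(c,(u,v),.038,True))
E
```

```text
[0.56388697 0.1175108 ] 0.03182589842415319 167 167
[0.63970985 0.03378336 0.038     ]
[0.44188898 0.07034345 0.038     ]
[0.47737901 0.35065555 0.038     ]
[0.68788175 0.31704161 0.038     ]
```

carry_out(
  steps=[
    {"xyz": [3.5, 0, 0], "rot": [0, 0, 0]},
    {"xyz": [7.1, 0.2, 0], "rot": [0, 0, 0]},
    {"xyz": [7.1, 0.2, -4], "rot": [0, 0, 0]},
    {"xyz": [7.1, 0.2, -8], "rot": [0, 0, 0]},
    {"xyz": [7.1, 0.2, -10], "rot": [0, 0, 0]},
    {"xyz": [7.1, 0.2, -12], "rot": [0, 0, 0]},
    {"xyz": [7.1, 0.2, -12], "rot": [0, 0, 0]},
    {"xyz": [7.1, 0.2, -12], "rot": [0, 0, 0]},
    {"xyz": [7.1, 0.2, -12], "rot": [0, 0, 0]},
  ],
  grip=0.85,
)

```text
t: 3.8
tool_pos: [0.565, 0.1178, 0.0795]
orientation: [-2.119, 2.316, -0.002]
force: [-0.4, -0.3, 0.1]
opening: 0.0791
```

```bash
python3 - <<'E'
from h import *
from plant import *
s=read_state();print(s['t'],s['tool_pos'],s['opening'])
cv2.imwrite("pics/w4.png",read_camera("wrist")[:,:,::-1])
E
```

```text
3.8 [0.56503818 0.11784832 0.07947702] 0.07908515127356246
```

View pics/w4.png

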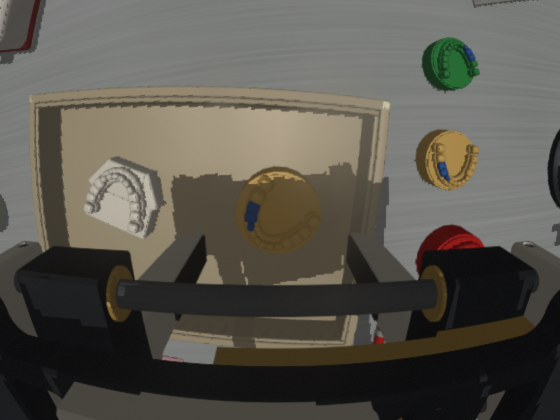

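The cast at (279,210) is midway between the fingers, whose inner edges are at 205 and 348. I'll descend and grip.

carry_out(
  steps=[
    {"xyz": [0, 0, -2], "rot": [0, 0, 0]},
    {"xyz": [0, 0, -4], "rot": [0, 0, 0]},
    {"xyz": [0, 0, -5], "rot": [0, 0, 0]},
    {"xyz": [0, 0, -5.4], "rot": [0, 0, 0]},
    {"xyz": [0, 0, -5.4], "rot": [0, 0, 0]},
    {"xyz": [0, 0, -5.4], "rot": [0, 0, 0]},
    {"xyz": [0, 0, -5.4], "rot": [0, 0, 0]},
  ],
)

```text
t: 4.55
tool_pos: [0.5647, 0.1179, 0.0247]
orientation: [-2.12, 2.317, -0.002]
force: [-0.3, -0.1, 0.1]
opening: 0.0791
```

carry_out(
  steps=[
    {"xyz": [0, 0, 0], "rot": [0, 0, 0]},
    {"xyz": [0, 0, 0], "rot": [0, 0, 0]},
    {"xyz": [0, 0, 0], "rot": [0, 0, 0]},
    {"xyz": [0, 0, 0], "rot": [0, 0, 0]},
    {"xyz": [0, 0, 0], "rot": [0, 0, 0]},
    {"xyz": [0, 0, 0], "rot": [0, 0, 0]},
  ],
  grip=0.6,
  force=15,
)

```text
t: 5.15
tool_pos: [0.5638, 0.1176, 0.0235]
orientation: [2.12, -2.318, 0.0]
force: [0.1, -2.3, 0.7]
opening: 0.0557
```

```bash
python3 - <<'E'
from h import *
from plant import *
for n in("wrist","scene"):
    cv2.imwrite(f"pics/{n}5.png",read_camera(n)[:,:,::-1])
im=cv2.imread("pics/scene5.png");cv2.imwrite("pics/scene5.png",cv2.resize(im[130:260,240:400],(740,600)))
print(read_state()['opening'])
E
```

```text
0.055626721434620024
```

View pics/wrist5.png

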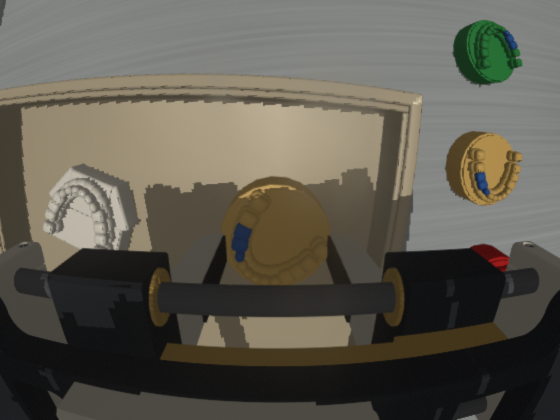

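View pics/scene5.png

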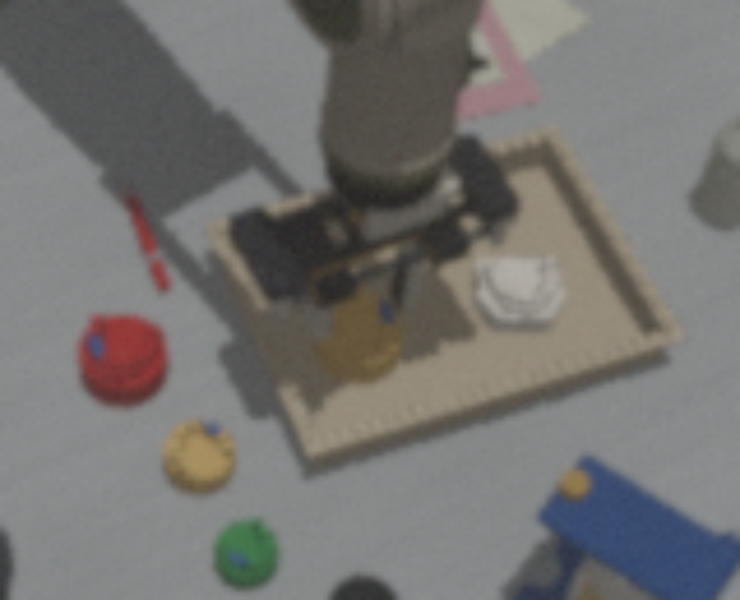

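```bash
cat >> h.py <<'E'
def circ(P):
    A=np.c_[2*P,np.ones(len(P))];x=np.linalg.lstsq(A,(P**2).sum(1),rcond=None)[0];return x[:2],np.sqrt(x[2]+x[0]**2+x[1]**2)
def rcirc(P,o,r0,R0=.033):
    P=np.array(P);g=abs(np.hypot(*(P-o).T)-R0)<.008
    for _ in range(8):
        o,r=circ(P[g]);e=abs(np.hypot(*(P-o).T)-r);g=e<r0
    return o,r,g.sum()
E
python3 - <<'E'
from h import *
from plant import *
c=calibration("wrist");im=cv2.imread("pics/wrist5.png");s=read_state();print(s['tool_pos'],R.from_rotvec(s['orientation']).as_matrix().round(3),c['xyz'])
hsv=cv2.cvtColor(im,cv2.COLOR_BGR2HSV)
m=cv2.inRange(hsv,(12,150,40),(30,255,255));m[:,:190]=0;m[:,370:]=0;m[275:]=0;m[:165]=0
cs=max(cv2.findContours(m,cv2.RETR_EXTERNAL,cv2.CHAIN_APPROX_NONE)[0],key=len)[:,0]
# upper arc only
cs=cs[cs[:,1]<235]
P=[onz(c,p,.032,True)[:2] for p in cs]
print(cs[:,0].min(),cs[:,0].max(),cs[:,1].min(),circ(np.array(P)),rcirc(P,circ(np.array(P))[0],.0015))
print(proj(c,(*s['tool_pos'][:2],.032),True),proj(c,s['tool_pos']-[0,0,.017],True))
d=s['tool_pos'];
for sg in(1,-1): print(proj(c,d+np.array([.0025,.0278,-.0])*sg,True))
E
```

```text
[0.56377256 0.11772058 0.02355843] [[-0.089 -0.996 -0.   ]
 [-0.996  0.089 -0.   ]
 [ 0.    -0.    -1.   ]] [0.63291423 0.11218027 0.21026966]Traceback (most recent call last):
  File "<stdin>", line 6, in <module>
ValueError: max() iterable argument is empty
```

```bash
python3 - <<'E'
from h import *
from plant import *
c=calibration("wrist");im=cv2.imread("pics/wrist5.png");s=read_state()
hsv=cv2.cvtColor(im,cv2.COLOR_BGR2HSV)
print(hsv[195,275],hsv[220,290],hsv[150,275],hsv[240,310],hsv[210,200])
m=cv2.inRange(hsv,(12,120,30),(35,255,255));m[:,:190]=0;m[:,370:]=0;m[275:]=0;m[:165]=0
cs=max(cv2.findContours(m,cv2.RETR_EXTERNAL,cv2.CHAIN_APPROX_NONE)[0],key=len)[:,0]
cs=cs[cs[:,1]<235]
P=[onz(c,p,.032,True)[:2] for p in cs]
print(cs[:,0].min(),cs[:,0].max(),cs[:,1].min(),circ(np.array(P)),rcirc(P,circ(np.array(P))[0],.0015))
d=s['tool_pos']
print(proj(c,(*d[:2],.032),True))
for z in(-.017,0,.017):
  for sg in(1,-1): print(z,proj(c,d+np.array([.0025*sg,.0278*sg,z]),True))
E
```

```text
[ 19 131  99] [ 19 135  96] [ 20  56 179] [ 19 137  93] [20 61 83]
221 329 178 (array([0.56868362, 0.12002836]), np.float64(0.02978799158497164)) (array([0.56698207, 0.11904036]), np.float64(0.031207468835518885), np.int64(98))
[277.1371349  240.02478312]
-0.017 [235.02312958 225.91371812]
-0.017 [318.98658567 225.98357979]
0 [231.72314542 234.78154278]
0 [322.42638837 234.8502561 ]
0.017 [227.88137631 245.167603  ]
0.017 [326.42972021 245.23258636]
```

carry_out(
  steps=[
    {"xyz": [0, 0, 0], "rot": [0, 0, 0]},
    {"xyz": [0, 0, 0], "rot": [0, 0, 0]},
    {"xyz": [0, 0, 0], "rot": [0, 0, 0]},
    {"xyz": [0, 0, 0], "rot": [0, 0, 0]},
  ],
  grip=0.5,
  force=15,
)

```text
t: 5.65
tool_pos: [0.5638, 0.118, 0.0236]
orientation: [-2.121, 2.318, 0.0]
force: [-0.7, -1.1, 1.7]
opening: 0.0504
```

```bash
python3 - <<'E'
from h import *
from plant import *
s=read_state();print(s['tool_pos'],s['opening'],s['force'])
cv2.imwrite("pics/w6.png",cv2.resize(read_camera("wrist")[160:310,150:420,::-1],(800,444),interpolation=cv2.INTER_CUBIC))
E
```

```text
[0.56380292 0.11799658 0.02359173] 0.050401311136592 [-0.71784785 -1.11194678  1.673158  ]
```

View pics/w6.png

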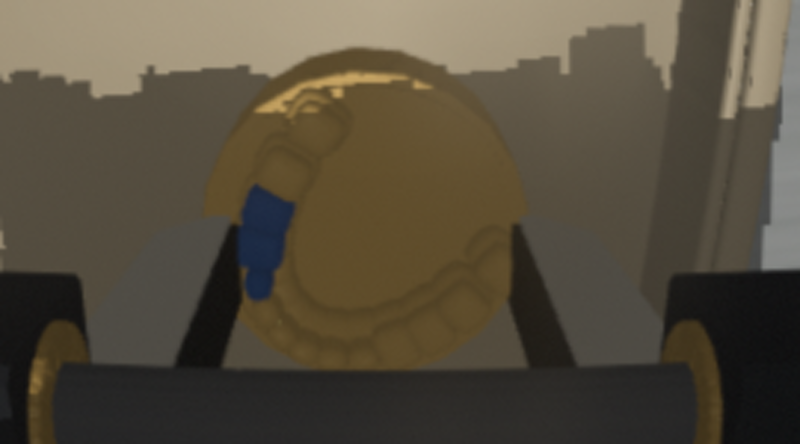

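```bash
python3 - <<'E'
from h import *
a=cv2.imread("pics/w3.png")[200:330,80:480];cv2.imwrite("pics/a.png",cv2.resize(a,(800,260),interpolation=cv2.INTER_CUBIC))
a=cv2.imread("pics/w4.png")[180:330,120:420];cv2.imwrite("pics/b.png",cv2.resize(a,(800,400),interpolation=cv2.INTER_CUBIC))
a=cv2.imread("pics/scene5.png");cv2.imwrite("pics/c.png",cv2.resize(a[150:450,200:550],(700,600),interpolation=cv2.INTER_CUBIC))
a=np.zeros((1,1,3))
E
```

```text
(no output)
```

View pics/a.png

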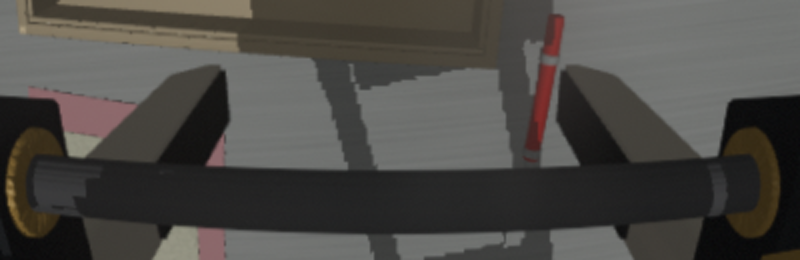

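View pics/b.png

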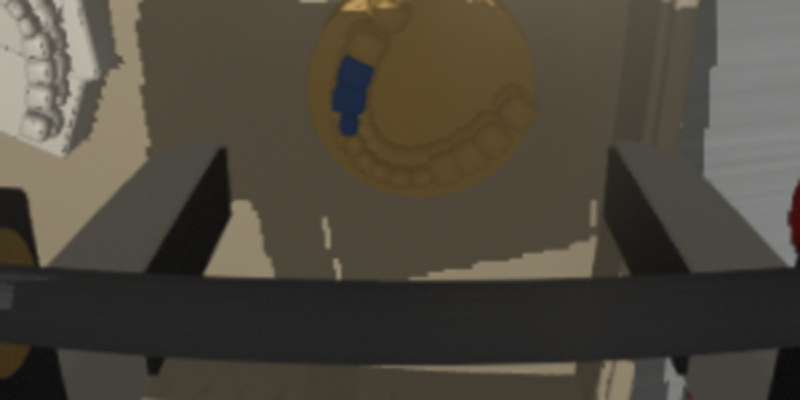

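View pics/c.png

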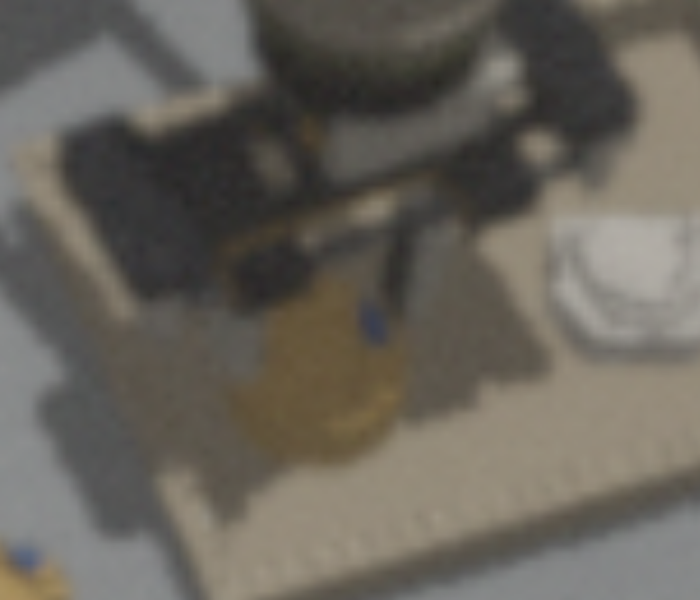

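```bash
python3 - <<'E'
from h import *
import json
c={k:np.array(v) if isinstance(v,list) else v for k,v in json.load(open("w3.json")).items()}
tcp=np.array([.4936,.1149,.1988])
a=ray(c,(192.5,235),True)[1];b=ray(c,(360,235),True)[1]
a/=np.linalg.norm(a);b/=np.linalg.norm(b)
d=.093/np.linalg.norm(a-b)
print(d, c['xyz']+d*a-tcp, c['xyz']+d*b-tcp)
# lower corner points of inner face: far edge
for p in((230/2+80,118/2+200),(558/2+80,110/2+200)):
    print(p)
a=ray(c,(195,259),True)[1];b=ray(c,(359,256),True)[1]
d=.093/np.linalg.norm(a/np.linalg.norm(a)-b/np.linalg.norm(b));print(d,c['xyz']+d*a/np.linalg.norm(a)-tcp)
E
```

```text
0.1828731659557237 [0.01157833 0.04618317 0.02107001] [ 0.00320349 -0.04643897  0.02106258]
(195.0, 259.0)
(359.0, 255.0)
0.1872442382317434 [-0.00262154  0.04702879  0.02196668]
```

The fingers closed past 66 mm, so they can't be around the base. From their image size at the known opening, the real tips sit about 20 mm above the reported TCP, not 17 mm below it. I'll open and go lower step by step, watching the force.

carry_out(
  steps=[
    {"xyz": [0, 0, 0], "rot": [0, 0, 0]},
    {"xyz": [0, 0, 0], "rot": [0, 0, 0]},
    {"xyz": [0, 0, 0], "rot": [0, 0, 0]},
    {"xyz": [0, 0, 0], "rot": [0, 0, 0]},
    {"xyz": [0, 0, 0], "rot": [0, 0, 0]},
  ],
  grip=0.85,
)

```text
t: 6.2
tool_pos: [0.5637, 0.1179, 0.0235]
orientation: [2.121, -2.318, -0.0]
force: [-0.1, 0.5, -0.3]
opening: 0.0787
```

carry_out(
  steps=[
    {"xyz": [0, 0, -0.3], "rot": [0, 0, 0]},
    {"xyz": [0, 0, -0.6], "rot": [0, 0, 0]},
    {"xyz": [0, 0, -0.6], "rot": [0, 0, 0]},
    {"xyz": [0, 0, -0.6], "rot": [0, 0, 0]},
  ],
)

```text
t: 6.6
tool_pos: [0.5635, 0.1178, 0.0172]
orientation: [2.12, -2.318, -0.001]
force: [-0.4, -0.6, -0.2]
opening: 0.0791
```

```bash
python3 - <<'E'
from h import *
from plant import *
s=read_state();print(s['t'],s['tool_pos'],s['opening'],s['force'])
im=read_camera("wrist")[:,:,::-1]
cv2.imwrite("pics/w7.png",im)
cv2.imwrite("pics/w7s.png",cv2.resize(read_camera("scene")[130:260,240:400,::-1],(740,600),interpolation=cv2.INTER_CUBIC))
E
```

```text
6.6 [0.5635086  0.11779984 0.01722351] 0.07905538999395846 [-0.43332978 -0.60643586 -0.17451422]
```

View pics/w7.png

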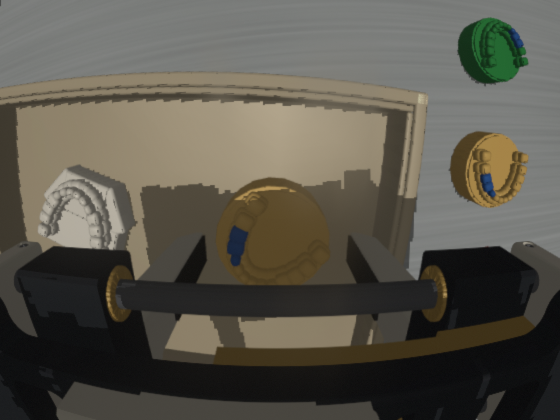

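View pics/w7s.png

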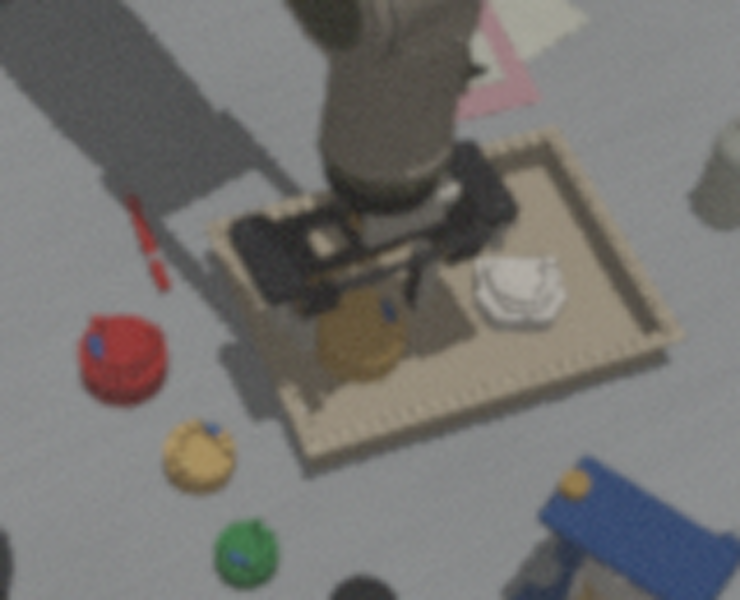

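carry_out(
  steps=[
    {"xyz": [0, 0, -0.4], "rot": [0, 0, 0]},
    {"xyz": [0, 0, -0.8], "rot": [0, 0, 0]},
    {"xyz": [0, 0, -1.2], "rot": [0, 0, 0]},
    {"xyz": [0, 0, -1.2], "rot": [0, 0, 0]},
    {"xyz": [0, 0, -1.2], "rot": [0, 0, 0]},
  ],
)

```text
t: 7.2
tool_pos: [0.5635, 0.1178, 0.0052]
orientation: [2.12, -2.318, -0.0]
force: [0.0, -0.6, -0.8]
opening: 0.0794
```

carry_out(
  steps=[
    {"xyz": [0, 0, -0.3], "rot": [0, 0, 0]},
    {"xyz": [0, 0, -0.6], "rot": [0, 0, 0]},
    {"xyz": [0, 0, -0.9], "rot": [0, 0, 0]},
    {"xyz": [0, 0, -0.9], "rot": [0, 0, 0]},
    {"xyz": [0, 0, -0.9], "rot": [0, 0, 0]},
  ],
)

```text
t: 7.7
tool_pos: [0.5636, 0.1178, -0.0037]
orientation: [2.121, -2.318, -0.0]
force: [0.5, 0.1, 0.2]
opening: 0.0792
```

```bash
python3 - <<'E'
from h import *
from plant import *
s=read_state();print(s['t'],s['tool_pos'],s['opening'],s['force'])
im=read_camera("wrist")[:,:,::-1]
cv2.imwrite("pics/w8.png",cv2.resize(im[150:310,120:430],(800,413),interpolation=cv2.INTER_CUBIC))
E
```

```text
7.7 [ 0.56359998  0.11782901 -0.00365325] 0.07923741249615691 [0.45782876 0.0609729  0.19386318]
```

View pics/w8.png

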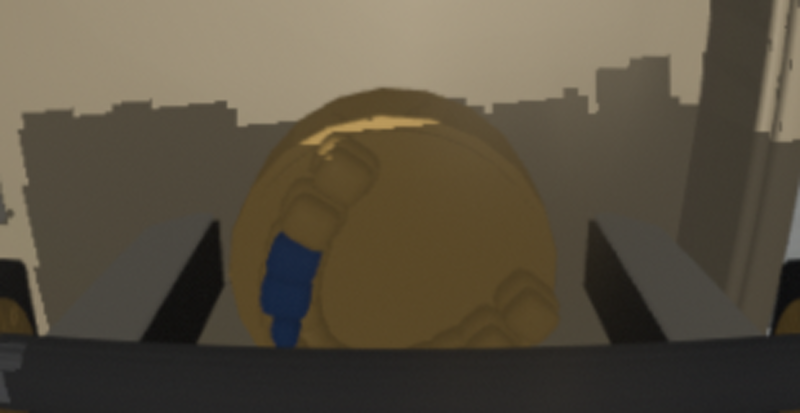

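Reported TCP z is −4 mm with no contact, which confirms the tool length offset. The base (230–555) sits between the fingers (218 and 588), so I'll close.

carry_out(
  steps=[
    {"xyz": [0, 0, 0], "rot": [0, 0, 0]},
    {"xyz": [0, 0, 0], "rot": [0, 0, 0]},
    {"xyz": [0, 0, 0], "rot": [0, 0, 0]},
    {"xyz": [0, 0, 0], "rot": [0, 0, 0]},
    {"xyz": [0, 0, 0], "rot": [0, 0, 0]},
  ],
  grip=0.5,
  force=20,
)

```text
t: 8.25
tool_pos: [0.5639, 0.118, -0.0033]
orientation: [-2.12, 2.318, -0.0]
force: [0.3, 0.5, 0.5]
opening: 0.0657
```

The opening is 65.7 mm, so it's gripping the base. Now I'll lift it.

carry_out(
  steps=[
    {"xyz": [0, 0, 0.5], "rot": [0, 0, 0]},
    {"xyz": [0, 0, 1.5], "rot": [0, 0, 0]},
    {"xyz": [0, 0, 3], "rot": [0, 0, 0]},
    {"xyz": [0, 0, 5], "rot": [0, 0, 0]},
    {"xyz": [0, 0, 8], "rot": [0, 0, 0]},
    {"xyz": [0, 0, 11], "rot": [0, 0, 0]},
    {"xyz": [0, 0, 13], "rot": [0, 0, 0]},
    {"xyz": [0, 0, 13], "rot": [0, 0, 0]},
    {"xyz": [0, 0, 13], "rot": [0, 0, 0]},
    {"xyz": [0, 0, 13], "rot": [0, 0, 0]},
  ],
)

```text
t: 9.25
tool_pos: [0.5627, 0.1177, 0.125]
orientation: [2.119, -2.317, -0.002]
force: [-0.4, -0.8, -2.2]
opening: 0.0657
```

```bash
python3 - <<'E'
from h import *
from plant import *
s=read_state();print(s['t'],s['tool_pos'],s['opening'],s['force'])
im=read_camera("wrist")[:,:,::-1]
cv2.imwrite("pics/w9.png",im)
E
```

```text
9.25 [0.56270455 0.11765966 0.12503928] 0.06569114392561742 [-0.35183728 -0.83702773 -2.23834895]
```

View pics/w9.png

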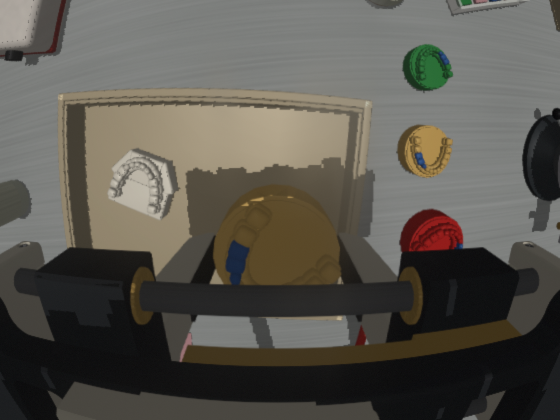

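```bash
python3 - <<'E'
from h import *
from plant import *
c=calibration("wrist");im=cv2.imread("pics/w9.png");s=read_state();print(s['tool_pos'])
hsv=cv2.cvtColor(im,cv2.COLOR_BGR2HSV)
b,g,r=[im[:,:,i].astype(int) for i in range(3)]
m=((r>1.9*b)).astype(np.uint8)*255;m[:,:200]=0;m[:,355:]=0;m[280:]=0;m[:165]=0
cv2.imwrite("pics/m9.png",m)
cs=max(cv2.findContours(m,cv2.RETR_EXTERNAL,cv2.CHAIN_APPROX_NONE)[0],key=len)[:,0]
cs=cs[(cs[:,1]<237)]
print(len(cs),cs[:,0].min(),cs[:,0].max(),cs[:,1].min())
# silhouette: far (+x) edge is the base's lower or upper rim?
for z in(.0073,.0353):
    P=[onz(c,p,s['tool_pos'][2]+z,True)[:2]-s['tool_pos'][:2] for p in cs];print(z,rcirc(P,circ(np.array(P))[0],.001))
E
```

```text
[0.56250936 0.11766251 0.1247274 ]
169 216 335 185
0.0073 (array([-0.0002321 ,  0.00110615]), np.float64(0.03270150309662453), np.int64(109))
0.0353 (array([0.01046812, 0.00011671]), np.float64(0.02777119274023602), np.int64(115))
```

```bash
python3 - <<'E'
import cv2
im=cv2.imread("pics/w9.png");cv2.imwrite("pics/w9z.png",cv2.resize(im[170:300,190:370],(800,578),interpolation=cv2.INTER_CUBIC))
E
```

```text
(no output)
```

View pics/w9z.png

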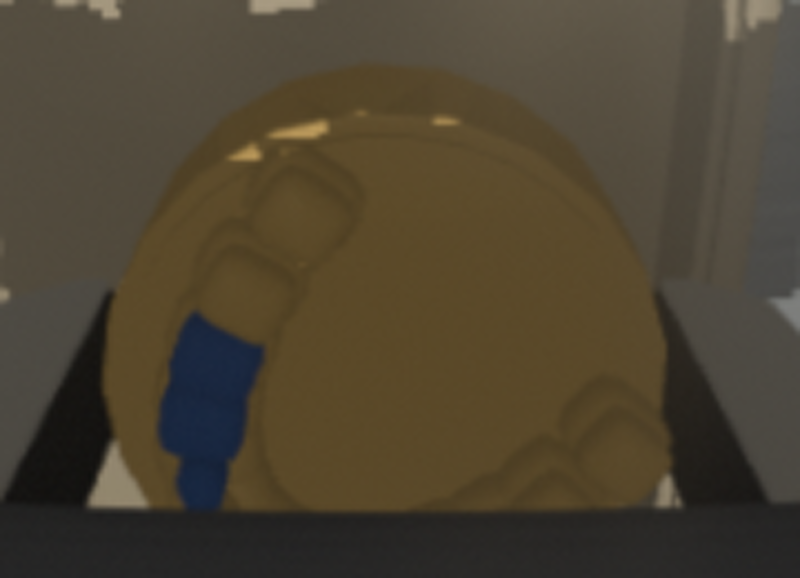

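carry_out(
  steps=[
    {"xyz": [0, -2, 0], "rot": [0, 0, 0]},
    {"xyz": [0, -6, 0], "rot": [0, 0, 0]},
    {"xyz": [0, -10, 0], "rot": [0, 0, 0]},
    {"xyz": [0, -14, 0], "rot": [0, 0, 0]},
    {"xyz": [0.5, -18, 0], "rot": [0, 0, 0]},
    {"xyz": [0.5, -22, 0], "rot": [0, 0, 0]},
    {"xyz": [1, -26, 0], "rot": [0, 0, 0]},
    {"xyz": [1, -30, 0], "rot": [0, 0, 0]},
    {"xyz": [1, -33, 0], "rot": [0, 0, 0]},
    {"xyz": [1, -35, 0], "rot": [0, 0, 0]},
  ],
)

```text
t: 10.3
tool_pos: [0.5725, -0.2341, 0.1248]
orientation: [2.118, -2.319, -0.004]
force: [-0.1, -0.2, -2.6]
opening: 0.0651
```

carry_out(
  steps=[
    {"xyz": [0, 0, 0], "rot": [0, 0, 0]},
    {"xyz": [0, 0, 0], "rot": [0, 0, 0]},
    {"xyz": [0, 0, 0], "rot": [0, 0, 0]},
    {"xyz": [0, 0, 0], "rot": [0, 0, 0]},
  ],
)

```text
t: 10.7
tool_pos: [0.5739, -0.2308, 0.1264]
orientation: [-2.122, 2.316, 0.001]
force: [-0.4, -0.0, -2.2]
opening: 0.0652
```

```bash
python3 - <<'E'
from h import *
from plant import *
s=read_state();print(s['t'],s['tool_pos'],s['opening'],s['force'])
c=calibration("wrist");im=read_camera("wrist")[:,:,::-1]
cv2.imwrite("pics/w10.png",im)
hsv=cv2.cvtColor(im,cv2.COLOR_BGR2HSV)
for p in((.6089,-.203,.087),(.6026,-.2677,.087)): print(proj(c,p,True))
E
```

```text
10.7 [ 0.57388591 -0.23077715  0.12635635] 0.0651785096304545 [-0.38145063 -0.01086907 -2.19641619]
[233.58280334 172.14729777]
[325.34205987 173.11987283]
```

View pics/w10.png

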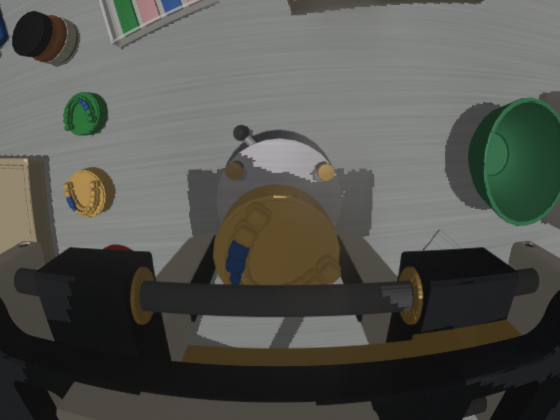

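carry_out(
  steps=[
    {"xyz": [-0.3, -0.2, 0], "rot": [0, 0, 0]},
    {"xyz": [-0.3, -0.2, -1], "rot": [0, 0, 0]},
    {"xyz": [-0.3, -0.2, -2.5], "rot": [0, 0, 0]},
    {"xyz": [-0.3, -0.2, -4], "rot": [0, 0, 0]},
    {"xyz": [-0.3, -0.2, -5], "rot": [0, 0, 0]},
    {"xyz": [-0.3, -0.2, -5.7], "rot": [0, 0, 0]},
    {"xyz": [-0.3, -0.2, -6.2], "rot": [0, 0, 0]},
    {"xyz": [-0.3, -0.2, -6.2], "rot": [0, 0, 0]},
    {"xyz": [-0.3, -0.2, -6.2], "rot": [0, 0, 0]},
    {"xyz": [-0.3, -0.2, -6.2], "rot": [0, 0, 0]},
  ],
)

```text
t: 11.75
tool_pos: [0.5713, -0.2345, 0.0654]
orientation: [-2.12, 2.318, -0.002]
force: [-0.2, 0.4, -1.8]
opening: 0.0657
```

carry_out(
  steps=[
    {"xyz": [0, 0, -0.1], "rot": [0, 0, 0]},
    {"xyz": [0, 0, -0.2], "rot": [0, 0, 0]},
    {"xyz": [0, 0, -0.3], "rot": [0, 0, 0]},
    {"xyz": [0, 0, -0.3], "rot": [0, 0, 0]},
  ],
)

```text
t: 12.15
tool_pos: [0.5706, -0.2341, 0.0613]
orientation: [2.121, -2.318, -0.0]
force: [0.3, 0.0, -2.5]
opening: 0.0654
```

```bash
python3 - <<'E'
from h import *
from plant import *
s=read_state();print(s['t'],s['tool_pos'],s['opening'],s['force'],s['wrist_torque'])
im=read_camera("wrist")[:,:,::-1]
cv2.imwrite("pics/w11.png",im)
E
```

```text
12.15 [ 0.57062893 -0.23410705  0.06134666] 0.06536630197421325 [ 0.29095263  0.02474624 -2.49500615] [ 0.07604655 -0.00439541 -0.04499895]
```

View pics/w11.png

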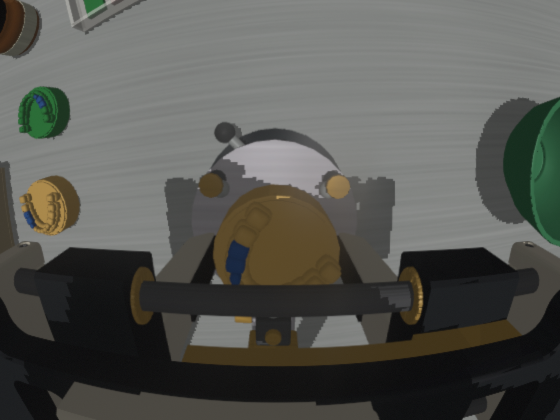

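carry_out(
  steps=[
    {"xyz": [0, 0, -0.1], "rot": [0, 0, 0]},
    {"xyz": [0, 0, -0.2], "rot": [0, 0, 0]},
    {"xyz": [0, 0, -0.2], "rot": [0, 0, 0]},
    {"xyz": [0, 0, -0.2], "rot": [0, 0, 0]},
  ],
)

```text
t: 12.6
tool_pos: [0.5707, -0.2342, 0.0595]
orientation: [2.121, -2.318, -0.0]
force: [-0.6, -0.1, -1.2]
opening: 0.0658
```

carry_out(
  steps=[
    {"xyz": [0, 0, -0.1], "rot": [0, 0, 0]},
    {"xyz": [0, 0, -0.1], "rot": [0, 0, 0]},
    {"xyz": [0, 0, -0.1], "rot": [0, 0, 0]},
  ],
)

```text
t: 12.9
tool_pos: [0.5709, -0.2343, 0.0587]
orientation: [-2.121, 2.318, -0.001]
force: [-0.3, -0.2, -0.7]
opening: 0.0655
```

carry_out(
  steps=[
    {"xyz": [0, 0, -0.1], "rot": [0, 0, 0]},
    {"xyz": [0, 0, -0.1], "rot": [0, 0, 0]},
    {"xyz": [0, 0, -0.1], "rot": [0, 0, 0]},
  ],
)

```text
t: 13.2
tool_pos: [0.571, -0.2342, 0.0587]
orientation: [-2.121, 2.318, -0.001]
force: [-4.3, 0.8, 7.1]
opening: 0.0654
```

Contact with the platform came at z 0.0587, as predicted. I'll relieve the downward press and slide towards the balls.

carry_out(
  steps=[
    {"xyz": [0, 0, 0.08], "rot": [0, 0, 0]},
    {"xyz": [0.1, 0, 0.08], "rot": [0, 0, 0]},
    {"xyz": [0.2, 0, 0.08], "rot": [0, 0, 0]},
    {"xyz": [0.3, 0, 0.08], "rot": [0, 0, 0]},
    {"xyz": [0.3, 0, 0.08], "rot": [0, 0, 0]},
    {"xyz": [0.3, 0, 0.08], "rot": [0, 0, 0]},
  ],
)

```text
t: 13.8
tool_pos: [0.574, -0.2344, 0.0587]
orientation: [-2.121, 2.318, -0.001]
force: [-4.3, 0.2, 4.9]
opening: 0.0655
```

carry_out(
  steps=[
    {"xyz": [0.1, 0, 0], "rot": [0, 0, 0]},
    {"xyz": [0.2, 0, 0], "rot": [0, 0, 0]},
    {"xyz": [0.2, 0, 0], "rot": [0, 0, 0]},
    {"xyz": [0.2, 0, 0], "rot": [0, 0, 0]},
  ],
)

```text
t: 14.2
tool_pos: [0.576, -0.2344, 0.0587]
orientation: [-2.121, 2.318, -0.001]
force: [-3.0, 0.0, 5.5]
opening: 0.0653
```

carry_out(
  steps=[
    {"xyz": [0.1, 0, 0], "rot": [0, 0, 0]},
    {"xyz": [0.1, 0, 0], "rot": [0, 0, 0]},
    {"xyz": [0.1, 0, 0], "rot": [0, 0, 0]},
  ],
)

```text
t: 14.5
tool_pos: [0.5769, -0.2344, 0.0587]
orientation: [2.121, -2.318, 0.001]
force: [-3.3, -0.2, 5.2]
opening: 0.0657
```

carry_out(
  steps=[
    {"xyz": [0.1, 0, 0], "rot": [0, 0, 0]},
    {"xyz": [0.1, 0, 0], "rot": [0, 0, 0]},
    {"xyz": [0.1, 0, 0], "rot": [0, 0, 0]},
  ],
)

```text
t: 14.8
tool_pos: [0.5774, -0.2343, 0.0587]
orientation: [2.12, -2.317, -0.001]
force: [-5.9, 0.5, 7.4]
opening: 0.0653
```

carry_out(
  steps=[
    {"xyz": [0.1, 0, 0], "rot": [0, 0, 0]},
    {"xyz": [0.1, 0, 0], "rot": [0, 0, 0]},
    {"xyz": [0.1, 0, 0], "rot": [0, 0, 0]},
  ],
)

```text
t: 15.1
tool_pos: [0.5778, -0.2342, 0.0587]
orientation: [2.12, -2.317, -0.002]
force: [-8.8, 0.8, 10.0]
opening: 0.0654
```

```bash
python3 - <<'E'
from h import *
from plant import *
s=read_state();print(s['t'],s['tool_pos'],s['opening'],s['force'],s['wrist_torque'])
im=read_camera("wrist")[:,:,::-1]
cv2.imwrite("pics/w12.png",cv2.resize(im[130:310,170:380],(700,600),interpolation=cv2.INTER_CUBIC))
E
```

```text
15.1 [ 0.57777518 -0.23422224  0.05866994] 0.06536401387245958 [-8.78779876  0.84343592  9.99539412] [ 0.2168637   1.64312478 -0.02189919]
```

View pics/w12.png

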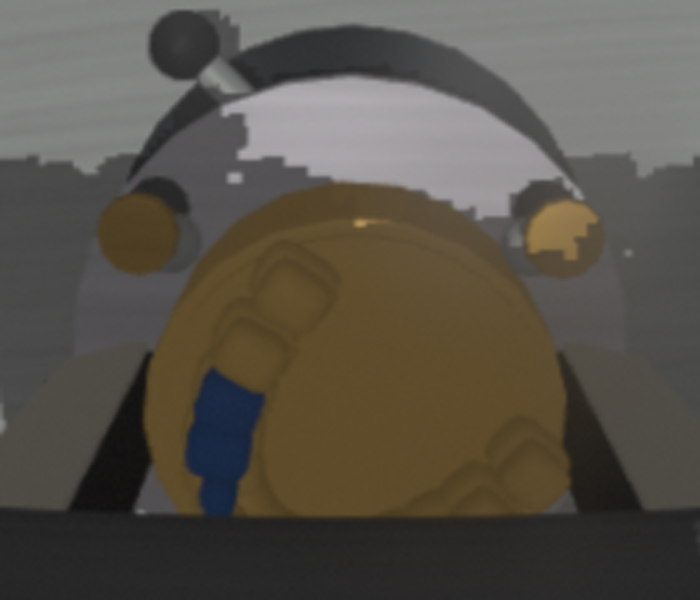

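There's a symmetric contact force (−8.8 x, 0.8 y), so both fixed balls are touched. I'll ease off, release and back up.

carry_out(
  steps=[
    {"xyz": [-0.1, 0, 0.05], "rot": [0, 0, 0]},
    {"xyz": [-0.1, 0, 0.05], "rot": [0, 0, 0]},
  ],
)

```text
t: 15.35
tool_pos: [0.5776, -0.2341, 0.0587]
orientation: [2.121, -2.318, -0.0]
force: [-2.6, 0.5, 3.0]
opening: 0.0654
```

carry_out(
  steps=[
    {"xyz": [0, 0, 0], "rot": [0, 0, 0]},
    {"xyz": [0, 0, 0], "rot": [0, 0, 0]},
    {"xyz": [0, 0, 0], "rot": [0, 0, 0]},
    {"xyz": [0, 0, 0], "rot": [0, 0, 0]},
    {"xyz": [0, 0, 0], "rot": [0, 0, 0]},
  ],
  grip=0.88,
)

```text
t: 15.85
tool_pos: [0.5778, -0.2342, 0.0588]
orientation: [-2.121, 2.318, -0.0]
force: [-0.1, 0.5, -0.5]
opening: 0.082
```

```bash
python3 - <<'E'
from h import *
from plant import *
s=read_state();print(s['t'],s['tool_pos'],s['opening'],s['force'],s['wrist_torque'])
im=read_camera("wrist")[:,:,::-1]
cv2.imwrite("pics/w13.png",im)
E
```

```text
15.85 [ 0.57783726 -0.23415392  0.05878346] 0.08201172102415093 [-0.0816817   0.52117271 -0.5386667 ] [ 0.08871756  0.02612324 -0.01119991]
```

View pics/w13.png

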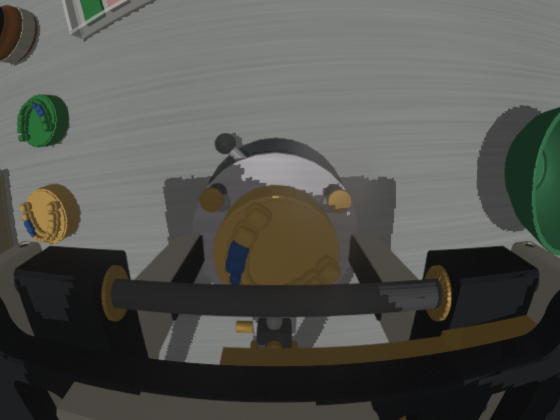

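Released, and the cast is standing against both posts. I'll rise, close the fingers and go behind the tab.

carry_out(
  steps=[
    {"xyz": [0, 0, 1], "rot": [0, 0, 0]},
    {"xyz": [0, 0, 3], "rot": [0, 0, 0]},
    {"xyz": [0, 0, 6], "rot": [0, 0, 0]},
    {"xyz": [0, 0, 10], "rot": [0, 0, 0]},
    {"xyz": [0, 0, 10], "rot": [0, 0, 0]},
    {"xyz": [-4, 0.4, 10], "rot": [0, 0, 0]},
    {"xyz": [-8, 0.8, 10], "rot": [0, 0, 0]},
    {"xyz": [-10.3, 1, 10], "rot": [0, 0, 0]},
    {"xyz": [-10.3, 1, 10], "rot": [0, 0, 0]},
    {"xyz": [-10.3, 1, 10], "rot": [0, 0, 0]},
  ],
)

```text
t: 16.9
tool_pos: [0.4751, -0.2245, 0.1597]
orientation: [-2.12, 2.318, -0.003]
force: [-0.1, -0.2, 0.4]
opening: 0.0817
```

carry_out(
  steps=[
    {"xyz": [0, 0, 0], "rot": [0, 0, 0]},
    {"xyz": [0, 0, 0], "rot": [0, 0, 0]},
    {"xyz": [0, 0, 0], "rot": [0, 0, 0]},
    {"xyz": [0, 0, 0], "rot": [0, 0, 0]},
    {"xyz": [0, 0, 0], "rot": [0, 0, 0]},
    {"xyz": [0, 0, 0], "rot": [0, 0, 0]},
    {"xyz": [0, 0, 0], "rot": [0, 0, 0]},
    {"xyz": [0, 0, 0], "rot": [0, 0, 0]},
    {"xyz": [0, 0, 0], "rot": [0, 0, 0]},
  ],
  grip=0,
)

```text
t: 17.8
tool_pos: [0.4747, -0.2242, 0.1589]
orientation: [2.121, -2.318, 0.0]
force: [-0.3, -0.6, 0.2]
opening: 0.0148
```

```bash
python3 - <<'E'
from h import *
from plant import *
s=read_state();print(s['t'],s['tool_pos'],s['opening'],s['force'],s['wrist_torque'])
c=calibration("wrist");im=read_camera("wrist")[:,:,::-1].copy()
cv2.imwrite("pics/w14.png",im)
Bx=(.0,)
b,g,r=[im[:,:,i].astype(int) for i in range(3)]
hsv=cv2.cvtColor(im,cv2.COLOR_BGR2HSV)
y=cv2.inRange(hsv,(12,100,40),(35,255,255))
k,l,st,ce=cv2.connectedComponentsWithStats(y)
for i in range(1,k):
    if st[i,4]>20: print(i,st[i],ce[i].round(1),*[onz(c,ce[i],z,True)[:2].round(4) for z in(.094,.087)])
E
```

```text
17.8 [ 0.47474129 -0.2241691   0.15885235] 0.014791059820996063 [-0.32913006 -0.63070304  0.1836846 ] [-0.01309001  0.01922968 -0.03560486]
1 [ 235   35   84   83 4920] [277.8  76.4] [ 0.5771 -0.2339] [ 0.578 -0.234]
2 [228  36  15  15 172] [235.1  43. ] [ 0.6073 -0.2037] [ 0.6091 -0.203 ]
3 [311  38  14  13 149] [317.6  43.9] [ 0.601  -0.2667] [ 0.6026 -0.2678]
4 [  73   78   47   45 1558] [97.3 99.5] [ 0.5816 -0.0811] [ 0.5826 -0.077 ]
5 [269 152  13  12 120] [275.2 157.3] [ 0.5146 -0.2263] [ 0.5137 -0.2262]
6 [246 157  12   8  96] [251.5 160.5] [ 0.5138 -0.2078] [ 0.513  -0.2071]
7 [255 167  41  12 326] [273.9 173.2] [ 0.5022 -0.2242] [ 0.501  -0.2241]
8 [470 205  44  48 694] [492.2 228.8] [ 0.4336 -0.4302] [ 0.4305 -0.4358]
9 [236 270  10  62 403] [240.3 300.9] [ 0.3898 -0.1836] [ 0.3855 -0.1823]
10 [307 271  10  61 376] [311.9 301.8] [ 0.3831 -0.2479] [ 0.3786 -0.2484]
11 [  81  333  357   33 6763] [271.  351.1] [ 0.3279 -0.2054] [ 0.3218 -0.2047]
```

View pics/w14.png

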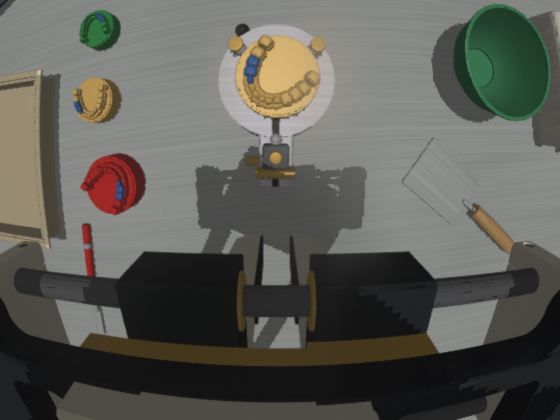

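The cast is seated against the posts. The tab is at (275,173), outer face at x≈0.499, and the fingers are centred on it at y −0.224. I'll descend behind it.

carry_out(
  steps=[
    {"xyz": [0, 0, -3], "rot": [0, 0, 0]},
    {"xyz": [0, 0, -6], "rot": [0, 0, 0]},
    {"xyz": [0, 0, -8], "rot": [0, 0, 0]},
    {"xyz": [0, 0, -9.5], "rot": [0, 0, 0]},
    {"xyz": [0, 0, -10.1], "rot": [0, 0, 0]},
    {"xyz": [0, 0, -10.1], "rot": [0, 0, 0]},
    {"xyz": [0, 0, -10.1], "rot": [0, 0, 0]},
    {"xyz": [0, 0, -10.1], "rot": [0, 0, 0]},
  ],
)

```text
t: 18.65
tool_pos: [0.4757, -0.2247, 0.0593]
orientation: [-2.12, 2.317, -0.003]
force: [-0.1, 0.3, 0.3]
opening: 0.0004
```

```bash
python3 - <<'E'
from h import *
from plant import *
s=read_state();print(s['t'],s['tool_pos'],s['opening'],s['force'],s['wrist_torque'])
im=read_camera("wrist")[:,:,::-1].copy()
cv2.imwrite("pics/w15.png",im)
E
```

```text
18.65 [ 0.47572265 -0.22473213  0.05925048] 0.0003946032595751688 [-0.13916716  0.2802101   0.29851115] [ 0.05339185 -0.00704125  0.02395802]
```

View pics/w15.png

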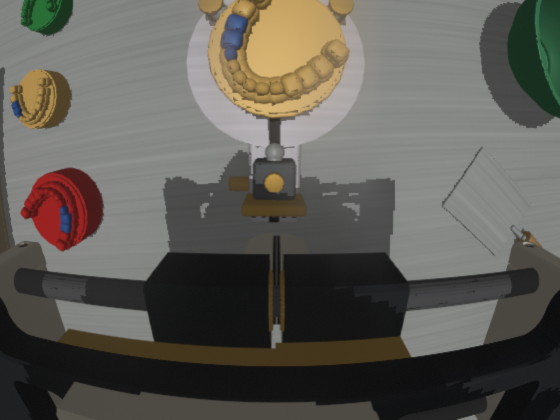

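carry_out(
  steps=[
    {"xyz": [0.3, 0, 0], "rot": [0, 0, 0]},
    {"xyz": [0.6, -0.1, 0], "rot": [0, 0, 0]},
    {"xyz": [0.9, -0.1, 0], "rot": [0, 0, 0]},
    {"xyz": [1.2, -0.1, 0], "rot": [0, 0, 0]},
    {"xyz": [1.5, -0.1, 0], "rot": [0, 0, 0]},
    {"xyz": [1.5, -0.1, 0], "rot": [0, 0, 0]},
    {"xyz": [1.5, -0.1, 0], "rot": [0, 0, 0]},
  ],
)

```text
t: 19.4
tool_pos: [0.4898, -0.2251, 0.0577]
orientation: [-2.121, 2.318, 0.0]
force: [0.5, -0.5, -1.4]
opening: 0.0008
```

carry_out(
  steps=[
    {"xyz": [0.2, 0, 0], "rot": [0, 0, 0]},
    {"xyz": [0.4, 0, 0], "rot": [0, 0, 0]},
    {"xyz": [0.6, -0.1, 0], "rot": [0, 0, 0]},
    {"xyz": [0.6, -0.1, 0], "rot": [0, 0, 0]},
  ],
)

```text
t: 19.8
tool_pos: [0.4958, -0.2259, 0.0576]
orientation: [-2.121, 2.318, 0.001]
force: [-1.9, 1.3, 0.9]
opening: 0.0002
```

carry_out(
  steps=[
    {"xyz": [0.1, 0, 0], "rot": [0, 0, 0]},
    {"xyz": [0.2, 0, 0], "rot": [0, 0, 0]},
    {"xyz": [0.3, 0, 0], "rot": [0, 0, 0]},
    {"xyz": [0.3, 0, 0], "rot": [0, 0, 0]},
  ],
)

```text
t: 20.2
tool_pos: [0.4988, -0.2261, 0.0577]
orientation: [2.121, -2.318, -0.0]
force: [-2.3, 0.4, -0.7]
opening: 0.0005
```

```bash
python3 - <<'E'
from h import *
from plant import *
s=read_state();print(s['t'],s['tool_pos'],s['force'])
im=read_camera("wrist")[:,:,::-1].copy()
cv2.imwrite("pics/w16.png",im[60:360,130:430])
E
```

```text
20.2 [ 0.49877275 -0.22612406  0.05766602] [-2.34968977  0.43679233 -0.68682969]
```

View pics/w16.png

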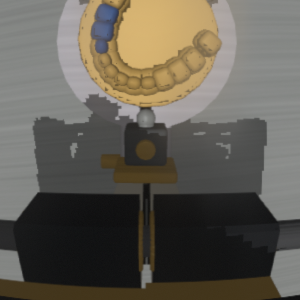

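The nose ball, at crop (147,117), is within a few mm of the base rim. From here I'll use small steps.

carry_out(
  steps=[
    {"xyz": [0.1, 0, 0], "rot": [0, 0, 0]},
    {"xyz": [0.2, 0, 0], "rot": [0, 0, 0]},
    {"xyz": [0.2, 0, 0], "rot": [0, 0, 0]},
  ],
)

```text
t: 20.55
tool_pos: [0.5008, -0.2263, 0.0577]
orientation: [2.12, -2.318, 0.0]
force: [-1.9, -0.5, -2.7]
opening: 0.0005
```

carry_out(
  steps=[
    {"xyz": [0.1, 0, 0], "rot": [0, 0, 0]},
    {"xyz": [0.1, 0, 0], "rot": [0, 0, 0]},
  ],
)

```text
t: 20.75
tool_pos: [0.5018, -0.2263, 0.0578]
orientation: [2.12, -2.318, 0.0]
force: [-2.5, -0.6, -1.3]
opening: 0.0004
```

carry_out(
  steps=[
    {"xyz": [0.1, 0, 0], "rot": [0, 0, 0]},
    {"xyz": [0.1, 0, 0], "rot": [0, 0, 0]},
  ],
)

```text
t: 20.95
tool_pos: [0.5024, -0.2263, 0.0578]
orientation: [2.12, -2.317, -0.001]
force: [-6.0, -0.1, -0.9]
opening: 0.0005
```

carry_out(
  steps=[
    {"xyz": [0.1, 0, 0], "rot": [0, 0, 0]},
    {"xyz": [0.1, 0, 0], "rot": [0, 0, 0]},
  ],
)

```text
t: 21.15
tool_pos: [0.5031, -0.2264, 0.0578]
orientation: [2.12, -2.317, -0.001]
force: [-6.1, -1.5, 0.7]
opening: 0.0003
```

```bash
python3 - <<'E'
from h import *
from plant import *
s=read_state();print(s['t'],s['tool_pos'],s['force'])
im=read_camera("wrist")[:,:,::-1].copy()
cv2.imwrite("pics/w17.png",cv2.resize(im[0:240,160:400],(600,600),interpolation=cv2.INTER_CUBIC))
E
```

```text
21.15 [ 0.50305183 -0.22639419  0.05778827] [-6.11053328 -1.49142927  0.72692176]
```

View pics/w17.png

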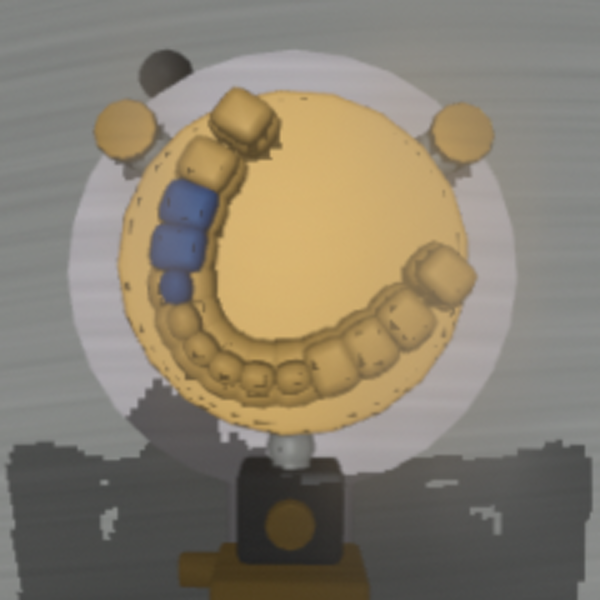

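carry_out(
  steps=[
    {"xyz": [0.1, 0, 0], "rot": [0, 0, 0]},
    {"xyz": [0.1, 0, 0], "rot": [0, 0, 0]},
  ],
)

```text
t: 21.4
tool_pos: [0.5035, -0.2264, 0.0577]
orientation: [2.119, -2.317, -0.003]
force: [-9.5, -1.0, 2.6]
opening: 0.0003
```

carry_out(
  steps=[
    {"xyz": [0.05, 0, 0], "rot": [0, 0, 0]},
    {"xyz": [0.05, 0, 0], "rot": [0, 0, 0]},
  ],
)

```text
t: 21.6
tool_pos: [0.5036, -0.2264, 0.0577]
orientation: [2.119, -2.316, -0.004]
force: [-12.0, -0.7, 4.1]
opening: 0.0005
```

Resistance is now stiff at 12 N, so the jaw is home. I'll back off in −x, then rise and check.

carry_out(
  steps=[
    {"xyz": [-0.5, 0, 0], "rot": [0, 0, 0]},
    {"xyz": [-1.5, 0, 0], "rot": [0, 0, 0]},
    {"xyz": [-2.5, 0.2, 0], "rot": [0, 0, 0]},
    {"xyz": [-2.5, 0.2, 3], "rot": [0, 0, 0]},
    {"xyz": [-2.5, 0.2, 7], "rot": [0, 0, 0]},
    {"xyz": [-2.5, 0.2, 10], "rot": [0, 0, 0]},
    {"xyz": [-2.5, 0.2, 10], "rot": [0, 0, 0]},
    {"xyz": [-2.5, 0.2, 10], "rot": [0, 0, 0]},
    {"xyz": [-2.5, 0.2, 10], "rot": [0, 0, 0]},
    {"xyz": [-2.5, 0.2, 10], "rot": [0, 0, 0]},
  ],
)

```text
t: 22.6
tool_pos: [0.4792, -0.2236, 0.1562]
orientation: [2.12, -2.317, -0.004]
force: [-0.4, 0.5, -0.3]
opening: 0.0002
```

```bash
python3 - <<'E'
from h import *
from plant import *
s=read_state();print(s['t'],s['tool_pos'],s['force'])
c=calibration("wrist");im=read_camera("wrist")[:,:,::-1].copy()
cv2.imwrite("pics/w18.png",im)
cv2.imwrite("pics/w18z.png",cv2.resize(im[15:195,200:350],(500,600),interpolation=cv2.INTER_CUBIC))
hsv=cv2.cvtColor(im,cv2.COLOR_BGR2HSV)
y=cv2.inRange(hsv,(12,100,40),(35,255,255))
k,l,st,ce=cv2.connectedComponentsWithStats(y)
for i in range(1,k):
    if st[i,4]>20 and st[i,1]<190: print(st[i],ce[i].round(1),*[onz(c,ce[i],z,True)[:2].round(4) for z in(.094,.087)])
i=1+st[1:,4][st[1:,1]<150].argmax()
yy=cv2.morphologyEx(y,cv2.MORPH_OPEN,np.ones((3,3)));
cs=max(cv2.findContours(yy[:150,210:350].copy(),cv2.RETR_EXTERNAL,cv2.CHAIN_APPROX_NONE)[0],key=len)[:,0]+[210,0]
P=[onz(c,p,.094,True)[:2] for p in cs];print(rcirc(P,circ(np.array(P))[0],.0015))
cv2.imwrite("pics/scene18.png",cv2.resize(read_camera("scene")[190:290,160:300,::-1],(800,571),interpolation=cv2.INTER_CUBIC))
E
```

```text
22.6 [ 0.47924463 -0.22356592  0.15617252] [-0.40869745  0.47286922 -0.26824806]
[ 235   38   85   84 5066] [278.4  79.8] [ 0.5784 -0.2334] [ 0.5792 -0.2335]
[229  40  15  15 173] [236.   47.2] [ 0.6074 -0.2037] [ 0.6091 -0.203 ]
[313  42  14  14 155] [319.6  48.1] [ 0.6012 -0.2668] [ 0.6026 -0.2678]
[  72   81   48   45 1594] [ 97.1 102.8] [ 0.5827 -0.0815] [ 0.5837 -0.0773]
[271 140  12  12 118] [276.6 145.3] [ 0.5284 -0.2276] [ 0.5279 -0.2276]
[247 156  50  15 433] [270.6 162.6] [ 0.5155 -0.2218] [ 0.5145 -0.2216]
(array([ 0.57921207, -0.23258837]), np.float64(0.03169209683398327), np.int64(232))
```

View pics/w18z.png

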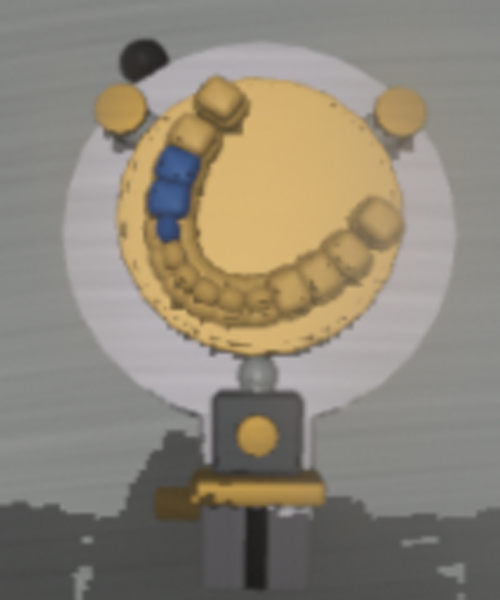

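View pics/scene18.png

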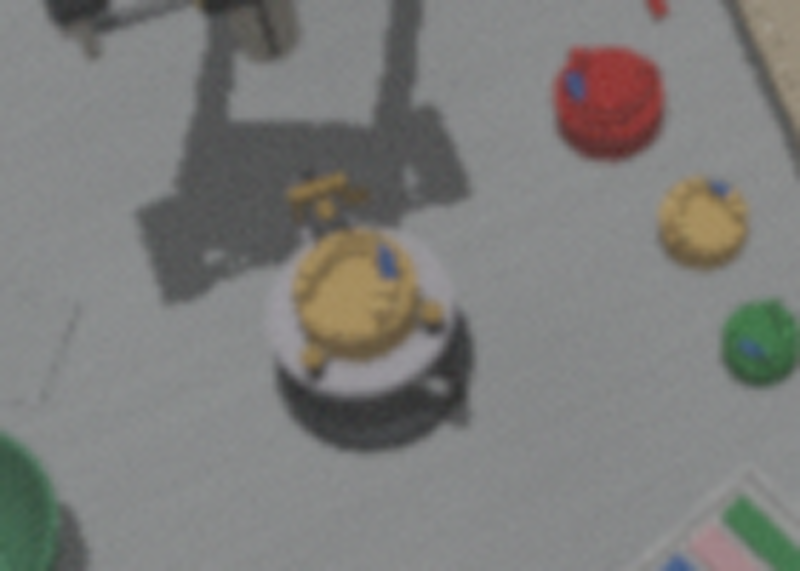

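The checks agree. The base is centred between the posts and touches the nose ball, the jaw has moved 14.2 mm from its start of about 8 mm, and the cast axis is within about 1 mm of the seat. I'm handing in.

```bash
python3 - <<'E'
from plant import *
s=read_state();print(s['t']);print(close_job())
E
```

```text
22.7
the job is handed in; nothing more can be done
None
```

The yellow cast now stands on the surveying table's platform against both fixed balls, with the jaw pushed home against it. I handed in at 22.7 s of the 48 s allowed; no verdict is reported.

**What I did:**
- I gripped the cast by its base (65.7 mm opening, 20 N) and set it down 4–7 mm short of the seat point.
- I slid it against both fixed balls until the force reached about 9 N, released it, and pushed the jaw home with closed fingers. The peak push was about 12 N.

**Last checks:**
- **Position:** two estimates put the cast axis at (0.578 to 0.579, −0.233), against a seat estimate of (0.5785, −0.2327). The base is centred between the two posts, and the nose ball shows no visible gap to it.
- **Jaw:** it travelled about 14 mm from roughly 8.5 mm open, close to the 22 mm expected for a seated cast.
- **Stability:** the cast looks flat and the fingers are clear of it. I did not measure its tilt or its height above the platform after release.
- **Bystanders:** the arm stayed well above or clear of them, and those visible in the late pictures look unmoved. I did not measure them.

**What disagreed:** the real fingertips are about 20 mm behind the reported TCP, not 17 mm ahead as `nose_length` says. Because of this, my first attempt closed lightly on the teeth (15 N set) instead of the base. I opened again, found no sign in the pictures that the cast had moved, went lower and gripped the base. I did not inspect the teeth for damage.

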